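# Sort profile offcuts by length into the parts drawer

## Robot

A 6-joint arm with a two-finger parallel gripper is mounted at the origin on the work surface. World frame = base frame: x ahead of the robot, y to its left, z up, the work surface at z = 0. Lengths are in mm, angles in rad, forces in N, time in s.
With the tool pointing down it reaches from about 350 to 975 mm from the base axis. Payload 7.1 kg.
Tool frame: the origin (TCP) lies at the very end of the fingers, on their centre line; the grasp point (between the pads) lies 19 mm behind it; y points along the fingers, x is the direction in which the jaws open and shut, and the axes are right-handed (so a half turn about y gives the same grasp; the last joint's range is limited). The gripper opens to 88 mm and grips with 3 to 60 N. Pads are 20 mm wide; open, the fingers measure 115 mm over their backs; the gripper's body (75 mm by 178 mm) begins 61 mm behind the grasp point.
Start: joints at [-1.188, 0.423, 1.63, -0, 1.089, -0.019], TCP at [244.438, -575.2, 222.675] pointing down, gripper open.
Joint ranges: [-3, 3], [-0.9, 2.11], [0.09, 2.58], [-1.31, 4.45], [0.11, 2.69], [-2.54, 2.54]. Speed limits (rad/s): [2.39, 2.39, 3.01, 3.14, 3.14, 3.14].

## Interface

Orientations are given as a rotation vector (axis times angle).
In Python, from workcell import ctrl gives the robot as it stands. The module is installed in compiled form; this text tells all that it offers.
- The arm moves only by the tool jog_arm, never from a script. Its argument "steps" is a list of rows, each an object with "turn": the turn, a rotation vector about the world's x, y, z scaled (see below), a list of three; "dp": the shift along the world's x, y, z scaled (see below), a list of three; "claw": the opening, from 0 (shut) to 1 (fully open). In form: [{"turn": [wx, wy, wz], "dp": [x, y, z], "claw": claw}, ...]. A call has 1 to 12 rows; each row is the pose to reach, as a shift and turn from the pose measured when the call began, turning the shorter way round; what a row does not reach only later rows make up. The controller multiplies each number of a shift by 80 mm and each number of a turn by pi rad. A row lasts 1/12 s, in which the tool goes at most 41.7 mm and 7.16 degrees, less where a joint would pass 70% of its speed; a pose out of reach is approached as far as the arm can. A call with a number of a shift or a turn outside -1 to 1 is refused whole. A call with a gripper value outside its range is refused whole. The fingers move at their own pace and stop on an object; the grip force is fixed at half the most. Time passes only in rows, so rows that repeat a pose let the fingers close. It gives the time, the measured TCP pose, the force and the opening at its end, in the units of the state.
- ctrl.get_obs(): the state, without advancing time (a new reading comes with each control period).
- ctrl.get_image(name): name is "scene" or "side" or "wrist"; returns a dict with "img" (384x512x3 uint8, red, green, blue), "range_z" (384x512 float32, mm along the optical axis (not along the pixel's ray), 0 where there is no reading), "fovy" (degrees; the focal length in pixels is half the picture's height over the tangent of half this angle, whatever the lens; pixels are square), "cx", "cy" (the principal point, pixels), "camera_from_world" (4x4, takes a point from world to camera coordinates); the wrist camera has in their place "hand_eye" (4x4, takes a point from camera to tool coordinates, whose origin is the TCP and whose axes are the tool frame's). Camera axes: x right, y down, z forward; pixel columns grow to the right and rows downward; lengths in mm; the calibration is good to about 2 mm. A picture is of the moment at which its call begins: read the wrist's pose just before it.
- ctrl.close_job(): hands the job in, once; it reports no verdict.
The state is a dict: "t": time; "qpos": joint angles; "qvel": joint speeds; "joint_torque": joint torques, N m; "ee_pos": TCP position; "orientation": TCP orientation; "ft_force": force on the tool from outside, world axes, zero at the start; "moment": the same for the moment, N m; "width": finger opening in mm.
Only numpy, scipy, OpenCV 4.12 (cv2) and the standard library are available. Lean on these libraries where they do the work, as an engineer would, in place of code of your own. Each camera call takes 0.05 s, during which the arm holds its last target.

## Task

Pull the parts drawer out to its stop and put away every aluminium profile offcut lying on the bench: sort them by length, each laid flat on the floor of the row that matches its length, pointing front to back, at most two side by side in a row. When all of them are in, push the drawer fully shut, and leave the other things on the bench where they are.

Things in the scene. Friction and masses are not known exactly. Their poses are not given: they have to be found in the camera images.
- cabinet: Low grey bench drawer unit, fixed to the bench: case 240 deep (x) x 350 wide (y) x 80 mm high. Origin: centre of its underside. Its x axis points from front to back (the drawer pulls out along its -x), y to the left seen from the robot, z up.
- drawer (a joint): Travel of the only drawer in m: 0 = shut, 0.165 = fully out at its stop. About 2.5 N moves it; it stays where left. White front panel 346 wide x 62 high x 15 mm thick, top edge 78 mm above the bench. Inside, a plywood floor (top 20 mm above the bench) in three rows side by side, split by blue ribs 5 mm thick and only 10 mm high, also along both outer sides.
- drawer_handle (a point): Middle of the drawer's steel bar handle: 11 mm thick, 120 mm long along the cabinet's y, its centre 45 mm in front of the panel's outer face and 54 mm above the bench; its two posts stand 52 mm either side of the middle. Free from above. Moves with the drawer.
- row_60 (a point): Centre of the floor's top face of the left (+y of the cabinet) row in the drawer, 80 mm long x 100 mm wide, for two 60 mm bars side by side. It runs from the front panel to a blue stop block 25 mm high. Axes as the cabinet's: x along the row towards the back. Moves with the drawer; hidden in the cabinet while shut.
- row_90 (a point): Centre of the floor's top face of the middle row in the drawer, 110 mm long x 100 mm wide, for two 90 mm bars side by side. It runs from the front panel to a blue stop block 25 mm high. Axes as the cabinet's: x along the row towards the back. Moves with the drawer; hidden in the cabinet while shut.
- row_120 (a point): Centre of the floor's top face of the right (-y of the cabinet) row in the drawer, 140 mm long x 100 mm wide, for two 120 mm bars side by side. It runs from the front panel to a blue stop block 25 mm high. Axes as the cabinet's: x along the row towards the back. Moves with the drawer; hidden in the cabinet while shut.
- bar_60a: Offcut of slotted aluminium profile, 25 x 25 mm square section, 60 mm long, about 36 g. Origin at its very centre (12.5 mm above what it lies on); its x axis runs along its length. Starts lying on the bench, or is absent.
- bar_120a: Offcut of slotted aluminium profile, 25 x 25 mm square section, 120 mm long, about 72 g. Origin at its very centre (12.5 mm above what it lies on); its x axis runs along its length. Starts lying on the bench, or is absent.
- bar_90a: Offcut of slotted aluminium profile, 25 x 25 mm square section, 90 mm long, about 54 g. Origin at its very centre (12.5 mm above what it lies on); its x axis runs along its length. Starts lying on the bench, or is absent.
- bar_60b: Offcut of slotted aluminium profile, 25 x 25 mm square section, 60 mm long, about 36 g. Origin at its very centre (12.5 mm above what it lies on); its x axis runs along its length. Starts lying on the bench, or is absent.
- bar_120b: Offcut of slotted aluminium profile, 25 x 25 mm square section, 120 mm long, about 72 g. Origin at its very centre (12.5 mm above what it lies on); its x axis runs along its length. Starts lying on the bench, or is absent.
- bar_90b: Offcut of slotted aluminium profile, 25 x 25 mm square section, 90 mm long, about 54 g. Origin at its very centre (12.5 mm above what it lies on); its x axis runs along its length. Starts lying on the bench, or is absent.
- motor: Bystander: square motor, black body with aluminium end, 57 x 57 x 62 mm high plus a 20 mm shaft. Origin: centre of underside. Leave alone.
- mug: Bystander: blue mug, 76 mm across, 85 mm high. Origin: centre of underside. Leave alone.
- screwdriver: Bystander: screwdriver with orange handle lying on the bench along its x axis. Leave alone.
Things that resemble listed ones, but are neither listed nor needed, are in the scene too. What is shaped like the bar_120a but purple or yellow is not meant.

How it is judged (in metres and radians):
On the way, in this order (a step that is already met when the one before it is completed fails the run):
1. the drawer is pulled out to its stop (value of joint drawer above 0.158 m), for 0.2 s.
2. every offcut lies flat in the row of its length, front to back (x of bar_60a in the frame of row_60 between -0.013 and 0.013 m and y of bar_60a in the frame of row_60 between -0.041 and 0.041 m and z of bar_60a in the frame of row_60 between 0.009 and 0.018 m and angle between the x axis of each of bar_60a, bar_60b and the x axis of row_60, either way round below 0.35 rad and x of bar_120a in the frame of row_120 between -0.013 and 0.013 m and y of bar_120a in the frame of row_120 between -0.041 and 0.041 m and z of bar_120a in the frame of row_120 between 0.009 and 0.018 m and angle between the x axis of each of bar_120a, bar_120b and the x axis of row_120, either way round below 0.35 rad and x of bar_90a in the frame of row_90 between -0.013 and 0.013 m and y of bar_90a in the frame of row_90 between -0.041 and 0.041 m and z of bar_90a in the frame of row_90 between 0.009 and 0.018 m and angle between the x axis of each of bar_90a, bar_90b and the x axis of row_90, either way round below 0.35 rad and x of bar_60b in the frame of row_60 between -0.013 and 0.013 m and y of bar_60b in the frame of row_60 between -0.041 and 0.041 m and z of bar_60b in the frame of row_60 between 0.009 and 0.018 m and x of bar_120b in the frame of row_120 between -0.013 and 0.013 m and y of bar_120b in the frame of row_120 between -0.041 and 0.041 m and z of bar_120b in the frame of row_120 between 0.009 and 0.018 m and x of bar_90b in the frame of row_90 between -0.013 and 0.013 m and y of bar_90b in the frame of row_90 between -0.041 and 0.041 m and z of bar_90b in the frame of row_90 between 0.009 and 0.018 m), for 0.2 s.
At the end, for the whole second after the job is handed in: The drawer is shut (within 6 mm) and every offcut present lies flat and at rest on the floor of the row of its length (centre within 13 mm of the row's centre lengthwise, within 41 mm crosswise, 9 to 18 mm above the floor), pointing front to back within 20 degrees (all of step 2 and linear speed of each of bar_60a, bar_120a, bar_90a, bar_60b, bar_120b, bar_90b below 0.02 m/s and value of joint drawer below 0.006 m); the robot touches nothing.
It fails at once if the motor is shifted or knocked over (moved more than 30 mm) (distance of motor from where it was at the start of the episode above 0.03 m).
It fails at once if the mug is shifted or knocked over (moved more than 30 mm) (distance of mug from where it was at the start of the episode above 0.03 m).
It fails at once if the screwdriver is shifted or knocked over (moved more than 30 mm) (distance of screwdriver from where it was at the start of the episode above 0.03 m).
Of bar_60a, bar_120a, bar_90a, bar_60b, bar_120b, bar_90b only 4 to 6 are there at a start; the rules pass over those that are not, and their reading is None.
At some moment in a run one of bar_60a, bar_120a, bar_90a, bar_60b, bar_120b, bar_90b may be knocked a few centimetres aside while the robot is not near it.
Once in a run the grip may slacken for a moment while it holds something.
It also fails if it takes over 210 s, if anything falls off the work surface, if the arm or the gripper's body presses on something with over 40 N, if the wrist force passes 120 N, or if a joint passes its speed limit or range.

## Working session

There is one attempt and no reset: what is moved stays moved. The work goes in short steps, Python scripts to look and compute and a tool call to move; the robot and the scene stay as the last step left them, time stands still between calls to the robot, and variables do not carry over. Pictures are saved under pics/ and viewed, and the job is handed in when it is done.

Besides the shell and the picture viewer there is one more tool, called after "Emit:" as name(argument=value, ...) on one line, values as JSON. jog_arm: Moves the arm, as the interface text tells. Its arguments: {"type":"object","properties":{"steps":{"type":"array","items":{"type":"object","properties":{"turn":{"type":"array","items":{"type":"number"}},"dp":{"type":"array","items":{"type":"number"}},"claw":{"type":"number"}}}}},"required":["steps"]}

```bash
mkdir -p pics; cat > h.py <<'E'
import numpy as np, cv2
from workcell import ctrl
from scipy.spatial.transform import Rotation as R
def cloud(name):
    o=ctrl.get_obs(); d=ctrl.get_image(name); z=d['range_z'].astype(float)
    f=192/np.tan(np.radians(d['fovy'])/2)
    v,u=np.mgrid[0:384,0:512]
    P=np.stack([(u-d['cx'])/f*z,(v-d['cy'])/f*z,z],-1)
    if name=='wrist':
        T=np.array(d['hand_eye']); P=P@T[:3,:3].T+T[:3,3]
        P=P@R.from_rotvec(o['orientation']).as_matrix().T+np.array(o['ee_pos'])
    else:
        T=np.linalg.inv(np.array(d['camera_from_world'])); P=P@T[:3,:3].T+T[:3,3]
    P[z==0]=np.nan
    return d,P
def save(d,n): cv2.imwrite(f'pics/{n}.png',d['img'][:,:,::-1])
E
python3 - <<'E'
from h import *
o=ctrl.get_obs()
for k in o: print(k,np.round(o[k],3))
ims=[]
for n in ['scene','side','wrist']:
    d,P=cloud(n); save(d,n+'0'); np.savez(n+'0',P=P,img=d['img']); print(n,d['fovy'],d['cx'],d['cy'])
E
```

```text
t 0.0
qpos [-1.188  0.424  1.631 -0.     1.089 -0.019]
qvel [ 0.     0.    -0.001 -0.     0.001  0.   ]
joint_torque [-0.0000e+00 -5.4461e+01 -2.7367e+01  6.4000e-02  2.3000e-02 -0.0000e+00]
ee_pos [ 244.234 -574.725  221.928]
orientation [-1.372  0.909 -0.907]
ft_force [-0.264 -0.296  0.329]
moment [-0.001  0.004 -0.003]
width 87.732
scene 51.74742551792417 252.6093422121683 192.07373414983618
side 56.249301806543244 263.3325434613597 195.29173283481254
wrist 65.2867621812806 261.85556028774045 191.32242859098469
```

View pics/scene0.png

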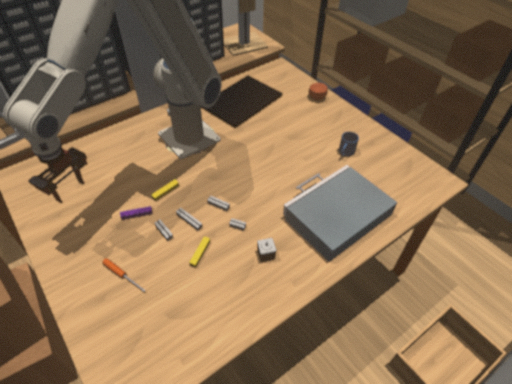

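View pics/side0.png

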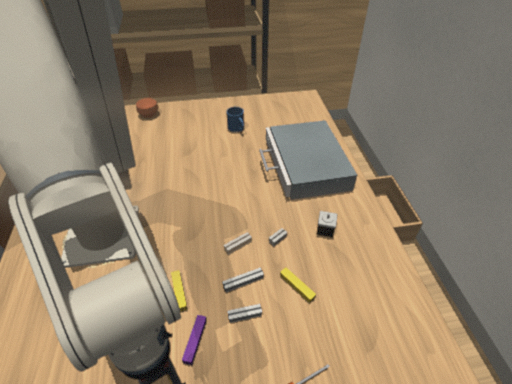

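View pics/wrist0.png

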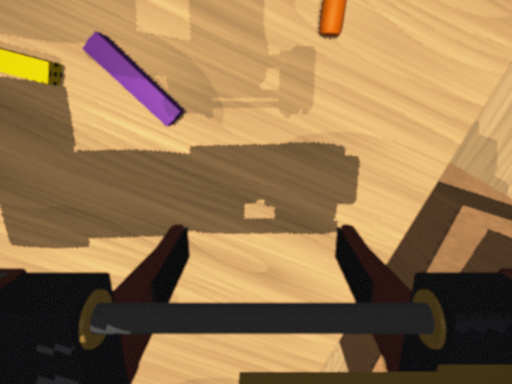

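Four grey bars visible: scene (164,230), (189,219), (219,202), (237,224). Decoys are purple and yellow. The handle is at scene (310,182).

```bash
cat >> h.py <<'E'
def blobs(P,img,zlo=15,zhi=33,minn=15,roi=None):
    m=(P[...,2]>zlo)&(P[...,2]<zhi)&(np.hypot(P[...,0],P[...,1])>200)&(P[...,0]<1000)
    if roi: m&=(P[...,0]>roi[0])&(P[...,0]<roi[1])&(P[...,1]>roi[2])&(P[...,1]<roi[3])
    n,L,s,c=cv2.connectedComponentsWithStats(m.astype(np.uint8),connectivity=4)
    for i in range(1,n):
        if s[i,4]<minn: continue
        q=P[L==i]; q2=q[q[:,2]>np.percentile(q[:,2],90)-6]
        r=cv2.minAreaRect(q2[:,:2].astype(np.float32))
        b=cv2.boxPoints(r); e=b[1]-b[0]; e2=b[2]-b[1]
        if np.hypot(*e2)>np.hypot(*e): e=e2
        print(np.round(c[i]),s[i,4],'xy',np.round(r[0]),'size',np.round(sorted(r[1])),'ang',round(np.degrees(np.arctan2(e[1],e[0]))%180,1),'z',np.round(np.percentile(q[:,2],[10,50,95])),'rgb',np.median(img[L==i],0))
E
python3 - <<'E'
from h import *
for n in ['scene','side']:
    a=np.load(n+'0.npz');print(n); blobs(a['P'],a['img'])
    P=a['P']
    m=(P[...,2]>74)&(P[...,2]<90)&(P[...,0]>350)&(P[...,0]<1100)
    k,L,s,c=cv2.connectedComponentsWithStats(m.astype(np.uint8))
    for i in range(1,k):
        if s[i,4]>200:
            q=P[L==i]; r=cv2.minAreaRect(q[:,:2].astype(np.float32)); print('CAB',r,cv2.boxPoints(r).round(),np.percentile(q[:,2],[5,50,95]))
    m=(P[...,2]>40)&(P[...,2]<70)&(P[...,0]>350)&(P[...,0]<1100)
    k,L,s,c=cv2.connectedComponentsWithStats(m.astype(np.uint8))
    for i in range(1,k):
        if s[i,4]>15:
            q=P[L==i];print('H',c[i],s[i,4],q.mean(0).round(),q.min(0).round(),q.max(0).round())
E
```

```text
scene
[319.  33.] 20 xy [-344. 1141.] size [26. 37.] ang 33.8 z [18. 26. 31.] rgb [42. 37. 33.]
[244.  35.] 30 xy [-606.  746.] size [25. 56.] ang 47.3 z [17. 23. 31.] rgb [74. 71. 65.]
[217.  48.] 34 xy [-563.  529.] size [14. 85.] ang 91.1 z [18. 24. 32.] rgb [49.5 46.  41.5]
[243. 100.] 1818 xy [-74. 360.] size [254. 355.] ang 101.4 z [17. 21. 26.] rgb [49. 41. 34.]
[103.  89.] 125 xy [-562. -171.] size [ 26. 250.] ang 90.3 z [18. 28. 32.] rgb [48. 45. 42.]
[150.  95.] 90 xy [-371.   -3.] size [ 26. 143.] ang 87.4 z [18. 25. 33.] rgb [74. 70. 65.]
[315.  98.] 20 xy [145. 659.] size [14. 44.] ang 28.5 z [19. 29. 32.] rgb [81.  54.5 36.5]
[475. 125.] 25 xy [ 755. 1140.] size [21. 23.] ang 176.5 z [18. 25. 32.] rgb [35. 30. 27.]
[349. 152.] 34 xy [534. 517.] size [18. 53.] ang 60.9 z [16. 24. 33.] rgb [64.5 59.  57. ]
[165. 189.] 169 xy [ 244. -253.] size [ 29. 120.] ang 99.6 z [18. 23. 28.] rgb [208. 179.  60.]
[218. 202.] 137 xy [ 431. -116.] size [27. 91.] ang 26.7 z [18. 23. 27.] rgb [161. 152. 143.]
[136. 212.] 199 xy [ 283. -401.] size [ 31. 118.] ang 69.2 z [18. 23. 28.] rgb [
[... 3169 characters left out ...]
89062, 230.8271942138672), (260.90472412109375, 356.6484680175781), 1.5512044429779053) [[615. 406.]
 [625.  49.]
 [886.  56.]
 [876. 413.]] [76.79806875 80.05550911 83.14048272]
H [285.99408284  20.6035503 ] 169 [ 978. 1595.   55.] [ 862. 1569.   40.] [1098. 1611.   70.]
H [264.53125  52.84375] 32 [ 749. 1137.   56.] [ 735. 1126.   40.] [ 764. 1153.   69.]
H [234.859375 112.296875] 64 [509. 561.  58.] [478. 547.  41.] [536. 571.  70.]
H [235.67592593 121.37037037] 108 [504. 495.  56.] [469. 461.  40.] [539. 522.  70.]
H [302.62848752 175.49632893] 681 [698. 117.  56.] [569.  50.  40.] [886. 392.  70.]
H [327.19387755 220.6292517 ] 294 [ 721. -111.   59.] [ 688. -139.   40.] [758. -68.  70.]
```

```bash
cat >> h.py <<'E'
def pose():
    o=ctrl.get_obs(); M=R.from_rotvec(o['orientation']).as_matrix()
    print('t',round(o['t'],2),'tcp',np.round(o['ee_pos'],1),'jawang',round(np.degrees(np.arctan2(M[1,0],M[0,0])),2),'down',np.round(M[:,1],3),'F',np.round(o['ft_force'],1),'w',round(o['width'],1),'q',np.round(o['qpos'],2))
    return np.array(o['ee_pos']),M
def turn(M,ang):
    # turn numbers (/pi) to bring tool pointing straight down with jaw axis at world angle ang deg (or +180, nearest)
    best=None
    for a in (ang,ang+180):
        a=np.radians(a); x=np.array([np.cos(a),np.sin(a),0]); y=np.array([0,0,-1.]); D=np.stack([x,y,np.cross(x,y)],1)
        v=R.from_matrix(D@M.T).as_rotvec()
        if best is None or np.linalg.norm(v)<np.linalg.norm(best): best=v
    return np.round(best/np.pi,4)
def go(x,y,z,ang=None):
    p,M=pose(); print('dp',np.round((np.array([x,y,z])-p)/80,3), 'turn',turn(M,ang) if ang is not None else '')
E
python3 - <<'E'
from h import *
go(577,225,200,1.7)
E
```

```text
t 0.15 tcp [ 244.3 -574.8  222.1] jawang -66.98 down [-0.     0.001 -1.   ] F [-0.1 -0.3  0.3] w 87.8 q [-1.19  0.42  1.63  0.    1.09 -0.02]
dp [ 4.159  9.998 -0.276] turn [-2.000e-04 -3.000e-04  3.815e-01]
```

Emit:
jog_arm(steps=[{"turn":[0,0,0.038],"dp":[0.42,1,0],"claw":0.45},{"turn":[0,0,0.038],"dp":[0.42,1,0],"claw":0.45},{"turn":[0,0,0.038],"dp":[0.42,1,0],"claw":0.45},{"turn":[0,0,0.038],"dp":[0.42,1,0],"claw":0.45}])

```text
t: 0.48
ee_pos: [278.4, -492.8, 221.9]
orientation: [-1.411, 0.817, -0.814]
ft_force: [-1.0, -1.0, 0.1]
width: 64.5
```

Emit:
jog_arm(steps=[{"turn":[0,0,0.038],"dp":[0.42,1,0],"claw":0.45},{"turn":[0,0,0.038],"dp":[0.42,1,0],"claw":0.45},{"turn":[0,0,0.038],"dp":[0.42,1,0],"claw":0.45},{"turn":[0,0,0.038],"dp":[0.42,1,0],"claw":0.45}])

```text
t: 0.82
ee_pos: [312.6, -412.1, 222.1]
orientation: [-1.446, 0.724, -0.721]
ft_force: [-0.4, -1.0, 0.8]
width: 40.2
```

Emit:
jog_arm(steps=[{"turn":[0,0,0.038],"dp":[0.42,1,0],"claw":0.45},{"turn":[0,0,0.038],"dp":[0.42,1,0],"claw":0.45},{"turn":[0,0,0.038],"dp":[0.42,1,0],"claw":0.45},{"turn":[0,0,0.038],"dp":[0.42,1,0],"claw":0.45}])

```text
t: 1.15
ee_pos: [346.9, -332.4, 222.4]
orientation: [-1.478, 0.63, -0.628]
ft_force: [-0.8, -0.0, 0.2]
width: 39.5
```

Emit:
jog_arm(steps=[{"turn":[0,0,0.038],"dp":[0.42,1,0],"claw":0.45},{"turn":[0,0,0.038],"dp":[0.42,1,0],"claw":0.45},{"turn":[0,0,0.038],"dp":[0.42,1,0],"claw":0.45},{"turn":[0,0,0.038],"dp":[0.42,1,0],"claw":0.45}])

```text
t: 1.48
ee_pos: [381.5, -253.1, 222.7]
orientation: [-1.504, 0.536, -0.535]
ft_force: [-0.6, -0.6, 0.3]
width: 39.7
```

Emit:
jog_arm(steps=[{"turn":[0,0,0.038],"dp":[0.42,1,0],"claw":0.45},{"turn":[0,0,0.038],"dp":[0.42,1,0],"claw":0.45},{"turn":[0,0,0.038],"dp":[0.42,1,0],"claw":0.45},{"turn":[0,0,0.038],"dp":[0.42,1,0],"claw":0.45}])

```text
t: 1.82
ee_pos: [416.1, -173.9, 222.9]
orientation: [-1.527, 0.441, -0.442]
ft_force: [0.5, -0.4, 0.8]
width: 39.1
```

Emit:
jog_arm(steps=[{"turn":[0,0,0.038],"dp":[0.42,1,0],"claw":0.45},{"turn":[0,0,0.038],"dp":[0.42,1,0],"claw":0.45},{"turn":[0,0,0.038],"dp":[0.42,1,0],"claw":0.45},{"turn":[0,0,0.038],"dp":[0.42,1,0],"claw":0.45}])

```text
t: 2.15
ee_pos: [450.6, -94.9, 222.9]
orientation: [-1.545, 0.346, -0.349]
ft_force: [-0.7, -0.5, 0.2]
width: 39.1
```

Emit:
jog_arm(steps=[{"turn":[0,0,0.038],"dp":[0.42,1,0],"claw":0.45},{"turn":[0,0,0.038],"dp":[0.42,1,0],"claw":0.45},{"turn":[0,0,0.038],"dp":[0.42,1,0],"claw":0.45},{"turn":[0,0,0.038],"dp":[0.42,1,0],"claw":0.45}])

```text
t: 2.48
ee_pos: [485.0, -16.0, 222.9]
orientation: [-1.559, 0.252, -0.256]
ft_force: [0.0, -0.5, 0.8]
width: 39.5
```

Emit:
jog_arm(steps=[{"turn":[0,0,0.038],"dp":[0.42,1,0],"claw":0.45},{"turn":[0,0,0.038],"dp":[0.42,1,0],"claw":0.45},{"turn":[0,0,0.038],"dp":[0.42,1,0],"claw":0.45},{"turn":[0,0,0.038],"dp":[0.42,1,0],"claw":0.45}])

```text
t: 2.82
ee_pos: [519.0, 62.6, 222.6]
orientation: [-1.568, 0.159, -0.162]
ft_force: [0.4, -0.2, -0.5]
width: 39.7
```

```bash
python3 - <<'E'
from h import *
go(577,225,200,1.7)
d,P=cloud('wrist'); save(d,'w1'); np.savez('w1',P=P,img=d['img'])
E
```

```text
t 2.82 tcp [519.   62.6 222.6] jawang -11.7 down [ 0.002 -0.004 -1.   ] F [ 0.4 -0.2 -0.5] w 39.7 q [ 0.1   0.27  1.86 -0.    1.01  0.31]
dp [ 0.725  2.03  -0.282] turn [0.0011 0.0006 0.0745]
```

View pics/w1.png

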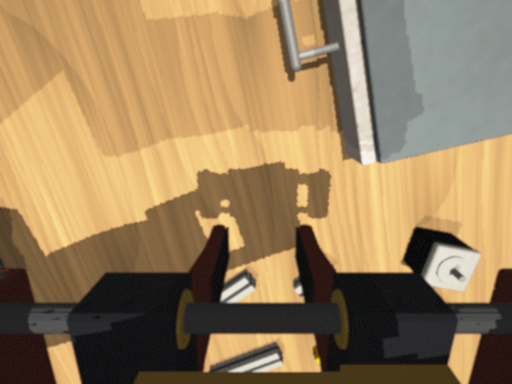

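The handle's near end is at (295,68), the panel edge runs (335,0)-(370,160). Moving closer for a full handle view.

Emit:
jog_arm(steps=[{"turn":[0,0,0.037],"dp":[0.6,0.5,0],"claw":0.4},{"turn":[0.001,0,0.074],"dp":[0.6,0.5,0],"claw":0.4},{"turn":[0.001,0,0.074],"dp":[0.6,0.5,0],"claw":0.4},{"turn":[0.001,0,0.074],"dp":[0.6,0.5,0],"claw":0.4}])

```text
t: 3.2
ee_pos: [565.8, 99.5, 222.0]
orientation: [-1.572, -0.018, 0.019]
ft_force: [0.0, -0.8, 0.6]
width: 35.1
```

```bash
python3 - <<'E'
from h import *
go(577,225,200,1.7)
d,P=cloud('wrist'); save(d,'w2'); np.savez('w2',P=P,img=d['img'])
m=(P[...,2]>48)&(P[...,2]<66)&(P[...,0]<610)&(P[...,1]>120)
q=P[m]; print(len(q)); b=q[q[:,0]<np.percentile(q[:,0],5)+14]
f=np.polyfit(b[:,1],b[:,0],1); print('slope deg',np.degrees(np.arctan(-f[0])),'x@225',np.polyval(f,225),'y',b[:,1].min(),b[:,1].max(),'x',b[:,0].min(),b[:,0].max(),'z',np.percentile(b[:,2],[5,50,95]))
m=(P[...,2]>72)&(P[...,2]<81)&(P[...,0]<680)
# front top edge x per y
for y in range(60,300,40):
    s=P[m&(abs(P[...,1]-y)<4)]
    if len(s): print(y,np.percentile(s[:,0],1).round(1))
E
```

```text
t 3.2 tcp [565.8  99.5 222. ] jawang 1.36 down [-0.    -0.001 -1.   ] F [ 0.  -0.8  0.6] w 35.1 q [ 0.15  0.35  1.74 -0.    1.05  0.13]
dp [ 0.14   1.568 -0.275] turn [ 0.0004 -0.0001  0.0019]
1489
slope deg 2.0868744584969097 x@225 573.6773021560858 y 162.2328343391152 271.9931098653517 x 567.2675073074355 582.6652232739385 z [54.82239953 57.7608351  59.48671704]
60 624.1
100 622.7
140 621.6
180 620.3
220 619.0
260 617.9
```

View pics/w2.png

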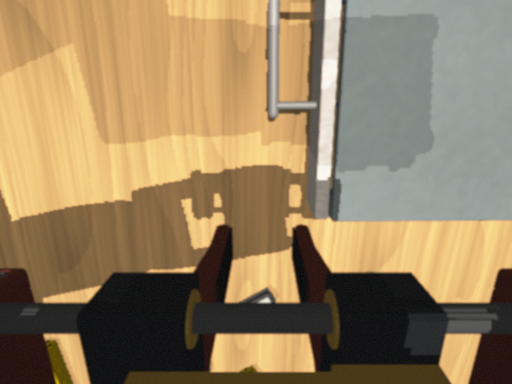

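Emit:
jog_arm(steps=[{"turn":[0,0,0.002],"dp":[0.1,0.8,-0.3],"claw":0.4},{"turn":[0,0,0.002],"dp":[0.1,0.8,-0.3],"claw":0.4},{"turn":[0,0,0.002],"dp":[0.1,0.8,-0.3],"claw":0.4},{"turn":[0,0,0.002],"dp":[0.1,0.8,-0.3],"claw":0.4}])

```text
t: 3.58
ee_pos: [571.8, 162.3, 197.4]
orientation: [-1.573, -0.02, 0.025]
ft_force: [0.1, -0.5, -0.0]
width: 35.3
```

Emit:
jog_arm(steps=[{"turn":[0,0,0],"dp":[0,0.75,-0.6],"claw":0.4},{"turn":[0,0,0],"dp":[0,0.75,-0.6],"claw":0.4},{"turn":[0,0,0],"dp":[0,0.75,-0.6],"claw":0.4},{"turn":[0,0,0],"dp":[0,0.75,-0.6],"claw":0.4}])

```text
t: 3.92
ee_pos: [570.6, 221.0, 148.7]
orientation: [-1.575, -0.018, 0.027]
ft_force: [0.2, -0.1, 1.4]
width: 35.3
```

```bash
python3 - <<'E'
from h import *
go(574,225,36,1.8)
E
```

```text
t 3.92 tcp [570.6 221.  148.7] jawang 1.63 down [-0.005 -0.004 -1.   ] F [ 0.2 -0.1  1.4] w 35.3 q [ 0.35  0.5   1.71 -0.    0.94  0.32]
dp [ 0.042  0.05  -1.408] turn [ 0.0013 -0.0017  0.001 ]
```

Emit:
jog_arm(steps=[{"turn":[0.001,-0.002,0.001],"dp":[0.042,0.05,-0.4],"claw":0.4},{"turn":[0.001,-0.002,0.001],"dp":[0.042,0.05,-0.7],"claw":0.4},{"turn":[0.001,-0.002,0.001],"dp":[0.042,0.05,-0.7],"claw":0.4},{"turn":[0.001,-0.002,0.001],"dp":[0.042,0.05,-0.7],"claw":0.4}])

```text
t: 4.25
ee_pos: [573.8, 223.1, 93.1]
orientation: [-1.572, -0.023, 0.024]
ft_force: [-0.7, -0.2, 0.7]
width: 35.1
```

Emit:
jog_arm(steps=[{"turn":[0,0,0],"dp":[0,0,-0.35],"claw":0.4},{"turn":[0,0,0],"dp":[0,0,-0.7],"claw":0.4},{"turn":[0,0,0],"dp":[0,0,-0.7],"claw":0.4},{"turn":[0,0,0],"dp":[0,0,-0.7],"claw":0.1},{"turn":[0,0,0],"dp":[0,0,-0.7],"claw":0.0},{"turn":[0,0,0],"dp":[0,0,-0.7],"claw":0.0},{"turn":[0,0,0],"dp":[0,0,-0.7],"claw":0.0},{"turn":[0,0,0],"dp":[0,0,-0.7],"claw":0.0}])

```text
t: 4.92
ee_pos: [574.9, 223.5, 39.1]
orientation: [-1.571, -0.025, 0.022]
ft_force: [-0.8, -1.7, 7.3]
width: 9.9
```

```bash
python3 - <<'E'
from h import *
go(409,220,36,1.8)
E
```

```text
t 4.92 tcp [574.9 223.5  39.1] jawang 1.7 down [ 0.002 -0.001 -1.   ] F [-0.8 -1.7  7.3] w 9.9 q [ 0.35  0.66  1.74 -0.    0.74  0.32]
dp [-2.074 -0.044 -0.038] turn [0.0003 0.0007 0.0005]
```

Emit:
jog_arm(steps=[{"turn":[0,0,0],"dp":[-0.2,-0.005,0.02],"claw":0},{"turn":[0,0,0],"dp":[-0.4,-0.01,0.02],"claw":0},{"turn":[0,0,0],"dp":[-0.6,-0.02,0.02],"claw":0},{"turn":[0,0,0],"dp":[-0.8,-0.025,0.02],"claw":0},{"turn":[0,0,0],"dp":[-1,-0.03,0.02],"claw":0},{"turn":[0,0,0],"dp":[-1,-0.03,0.02],"claw":0}])

```text
t: 5.42
ee_pos: [490.7, 220.9, 39.8]
orientation: [-1.572, -0.022, 0.026]
ft_force: [-2.7, 3.7, -16.0]
width: 10.3
```

Emit:
jog_arm(steps=[{"turn":[0,0,0],"dp":[-0.2,-0.005,0],"claw":0},{"turn":[0,0,0],"dp":[-0.4,-0.01,0],"claw":0},{"turn":[0,0,0],"dp":[-0.6,-0.02,0],"claw":0},{"turn":[0,0,0],"dp":[-0.8,-0.025,0],"claw":0},{"turn":[0,0,0],"dp":[-0.9,-0.03,0],"claw":0},{"turn":[0,0,0],"dp":[-0.95,-0.03,0],"claw":0},{"turn":[0,0,0],"dp":[-0.95,-0.03,0],"claw":0}])

```text
t: 6.0
ee_pos: [414.0, 218.8, 39.9]
orientation: [-1.572, -0.021, 0.026]
ft_force: [-1.9, 4.0, -6.6]
width: 10.2
```

```bash
python3 - <<'E'
from h import *
go(409,220,36,1.8)
E
```

```text
t 6.0 tcp [414.  218.8  39.9] jawang 1.74 down [-0.003 -0.002 -1.   ] F [-1.9  4.  -6.6] w 10.2 q [ 0.46  0.52  2.07 -0.    0.56  0.43]
dp [-0.063  0.016 -0.049] turn [ 0.0005 -0.0011  0.0003]
```

Emit:
jog_arm(steps=[{"turn":[0,0,0],"dp":[-0.03,0,0],"claw":0},{"turn":[0,0,0],"dp":[-0.06,0,0],"claw":0},{"turn":[0,0,0],"dp":[-0.1,0,0],"claw":0},{"turn":[0,0,0],"dp":[-0.1,0,0],"claw":0},{"turn":[0,0,0],"dp":[-0.1,0,0],"claw":0},{"turn":[0,0,0],"dp":[-0.1,0,0],"claw":0}])

```text
t: 6.5
ee_pos: [413.1, 219.2, 40.1]
orientation: [-1.57, -0.031, 0.018]
ft_force: [24.6, -11.6, -27.6]
width: 10.6
```

```bash
python3 - <<'E'
from h import *
go(409,220,36,1.8)
E
```

```text
t 6.5 tcp [413.1 219.2  40.1] jawang 1.79 down [ 0.008  0.001 -1.   ] F [ 24.6 -11.6 -27.6] w 10.6 q [ 0.46  0.51  2.08 -0.01  0.55  0.44]
dp [-0.051  0.01  -0.052] turn [-0.0002  0.0026  0.0001]
```

Emit:
jog_arm(steps=[{"turn":[0,0,0],"dp":[0,0,0],"claw":0.4},{"turn":[0,0,0],"dp":[0,0,0],"claw":0.4},{"turn":[0,0,0],"dp":[0,0,0],"claw":0.4},{"turn":[0,0,0],"dp":[0,0,0.4],"claw":0.4},{"turn":[0,0,0],"dp":[0,0,0.9],"claw":0.4},{"turn":[0,0,0],"dp":[0,0,1],"claw":0.4}])

```text
t: 7.0
ee_pos: [415.0, 220.3, 124.5]
orientation: [-1.568, -0.035, 0.014]
ft_force: [1.3, 0.4, 0.4]
width: 34.9
```

Emit:
jog_arm(steps=[{"turn":[0,0,0],"dp":[0,0,0.5],"claw":0.6},{"turn":[0,0,0],"dp":[0.5,-0.6,1],"claw":0.6},{"turn":[0,0,0],"dp":[0.8,-1,1],"claw":0.6},{"turn":[0,0,0],"dp":[0.8,-1,1],"claw":0.6},{"turn":[0,0,0],"dp":[0.8,-1,1],"claw":0.6}])

```text
t: 7.42
ee_pos: [482.7, 138.0, 207.1]
orientation: [-1.567, -0.038, 0.008]
ft_force: [0.4, 0.3, -0.6]
width: 52.7
```

Emit:
jog_arm(steps=[{"turn":[0,0,0],"dp":[0.3,-0.5,0.2],"claw":0.6},{"turn":[0,0,0],"dp":[0.4,-1,0.3],"claw":0.6},{"turn":[0,0,0],"dp":[0.4,-1,0.3],"claw":0.6},{"turn":[0,0,0],"dp":[0.4,-1,0.3],"claw":0.6}])

```text
t: 7.75
ee_pos: [515.1, 56.4, 231.7]
orientation: [-1.567, -0.036, 0.005]
ft_force: [0.1, 0.3, -0.6]
width: 52.9
```

```bash
python3 - <<'E'
from h import *
pose()
d,P=cloud('wrist'); save(d,'w3'); np.savez('w3',P=P,img=d['img'])
d,P=cloud('scene'); save(d,'s3'); np.savez('s3',P=P,img=d['img']);blobs(P,d['img'],roi=(350,700,-450,-50))
E
```

```text
t 7.75 tcp [515.1  56.4 231.7] jawang 1.49 down [ 0.02   0.004 -1.   ] F [ 0.1  0.3 -0.6] w 52.9 q [0.08 0.25 1.87 0.   1.01 0.06]
[218. 202.] 137 xy [ 431. -117.] size [28. 89.] ang 24.9 z [19. 23. 27.] rgb [162. 155. 146.]
[189. 218.] 195 xy [ 429. -250.] size [ 26. 121.] ang 13.3 z [19. 23. 28.] rgb [167. 157. 150.]
[237. 223.] 104 xy [ 561. -115.] size [29. 60.] ang 27.5 z [18. 24. 28.] rgb [166.5 157.5 148.5]
[163. 229.] 150 xy [ 418. -353.] size [26. 96.] ang 2.8 z [19. 23. 27.] rgb [172.5 165.  155.5]
[199. 251.] 229 xy [ 581. -293.] size [ 27. 119.] ang 121.2 z [19. 23. 28.] rgb [225. 197.  67.]
```

View pics/w3.png

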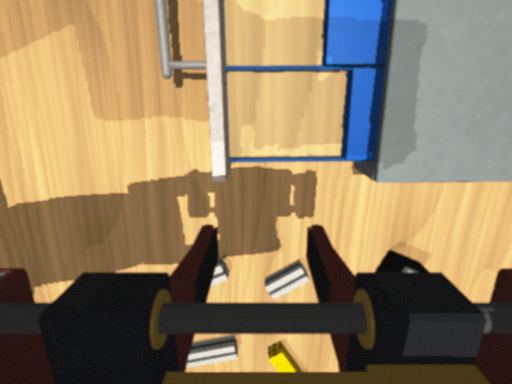

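View pics/s3.png

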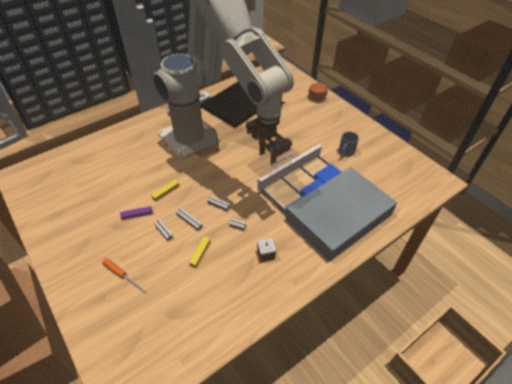

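Drawer is open: right (120) row at x 230–345, y 70–157 px; middle row above it. Measure the rows.

```bash
python3 - <<'E'
from h import *
a=np.load('w3.npz');P=a['P'];I=a['img'].astype(int)
blue=(I[...,2]>I[...,0]+50)
for nm,u0,u1,v0,v1 in [('ribR',235,340,150,165),('ribM',235,320,60,75),('blk120',349,372,78,150),('blk90',328,380,5,60)]:
    m=np.zeros(blue.shape,bool); m[v0:v1,u0:u1]=True; q=P[m&blue]
    print(nm,len(q),'med',np.nanmedian(q,0).round(1),'x',np.nanpercentile(q[:,0],[2,98]).round(1),'y',np.nanpercentile(q[:,1],[2,98]).round(1))
    if nm[:3]=='rib': f=np.polyfit(q[:,0],q[:,1],1);print(np.degrees(np.arctan(f[0])),np.polyval(f,[475,540]))
pan=(P[...,2]>72)&(P[...,2]<84)&(P[...,0]<500)
for y in (60,100,140,180):
    s=P[pan&(abs(P[...,1]-y)<4)]; print(y,np.percentile(s[:,0],[2,98]).round(1),np.median(s[:,2]).round(1))
fl=(P[...,2]>12)&(P[...,2]<26)&~blue
for y in (100,140,180,200):
    s=P[fl&(abs(P[...,1]-y)<4)&(P[...,0]>450)&(P[...,0]<640)]; print('floor',y,np.percentile(s[:,0],[1,99]).round(1),np.median(s[:,2]).round(1))
E
```

```text
ribR 326 med [552.1  69.5  29.1] x [488.2 612.5] y [67.  72.9]
 ** On entry to DLASCL parameter number  4 had an illegal value
 ** On entry to DLASCL parameter number  4 had an illegal value
 ** On entry to DLASCL parameter number  4 had an illegal value
 ** On entry to DLASCL parameter number  4 had an illegal value
 ** On entry to DLASCL parameter number  5 had an illegal value
 ** On entry to DLASCL parameter number  4 had an illegal valueTraceback (most recent call last):
  File "<stdin>", line 7, in <module>
    c, resids, rank, s = lstsq(lhs, rhs, rcond)
                         ~~~~~^^^^^^^^^^^^^^^^^
    x, resids, rank, s = _umath_linalg.lstsq(a, b, rcond,
                         ~~~~~~~~~~~~~~~~~~~^^^^^^^^^^^^^
                                             signature=signature)
                                             ^^^^^^^^^^^^^^^^^^^^
    raise LinAlgError("SVD did not converge in Linear Least Squares")
numpy.linalg.LinAlgError: SVD did not converge in Linear Least Squares
```

```bash
python3 - <<'E'
from h import *
a=np.load('w3.npz');P=a['P'];I=a['img'].astype(int)
blue=(I[...,2]>I[...,0]+50)&np.isfinite(P[...,2])
for nm,u0,u1,v0,v1 in [('ribR',235,340,150,165),('ribM',235,320,60,75),('blk120',345,375,78,150),('blk90',320,385,5,60)]:
    m=np.zeros(blue.shape,bool); m[v0:v1,u0:u1]=True; q=P[m&blue]
    if nm[:3]=='blk': q=q[q[:,2]>38]
    print(nm,len(q),'med',np.median(q,0).round(1),'x',np.percentile(q[:,0],[2,98]).round(1),'y',np.percentile(q[:,1],[2,98]).round(1))
    if nm[:3]=='rib': f=np.polyfit(q[:,0],q[:,1],1);print(np.degrees(np.arctan(f[0])),np.polyval(f,[475,540]))
pan=(P[...,2]>72)&(P[...,2]<84)&(P[...,0]<500)
for y in (60,100,140,180):
    s=P[pan&(abs(P[...,1]-y)<4)]; print(y,np.percentile(s[:,0],[2,98]).round(1),np.median(s[:,2]).round(1))
fl=(P[...,2]>12)&(P[...,2]<26)&~blue
for y in (100,140,180,200):
    s=P[fl&(abs(P[...,1]-y)<4)&(P[...,0]>450)&(P[...,0]<640)]; print('floor',y,np.percentile(s[:,0],[1,99]).round(1),np.median(s[:,2]).round(1))
E
```

```text
ribR 325 med [552.1  69.5  29.1] x [488.2 612.5] y [67.  72.9]
1.4716969207525872 [67.61435935 69.28431382]
ribM 307 med [537.6 173.4  29.2] x [487.9 579.4] y [170.9 176.4]
2.0517476915670536 [171.36162556 173.69025493]
blk120 1923 med [629.7 124.5  43.9] x [615.5 646.7] y [ 87.2 163.1]
blk90 3205 med [613.1 208.9  44. ] x [583.8 643.5] y [183.7 233.6]
60 [464.  477.9] 77.1
100 [462.8 476.4] 77.4
140 [461.3 475.7] 77.2
180 [459.8 474.3] 77.3
floor 100 [477.7 616.7] 19.2
floor 140 [476.7 615.6] 19.2
floor 180 [474.7 584. ] 19.3
floor 200 [474.8 583.6] 19.3
```

Emit:
jog_arm(steps=[{"turn":[0,0,-0.04],"dp":[0.1,-0.3,-0.2],"claw":0.6},{"turn":[0,0,-0.08],"dp":[0.2,-0.7,-0.4],"claw":0.6},{"turn":[0,0,-0.114],"dp":[0.2,-0.7,-0.4],"claw":0.6},{"turn":[0,0,-0.114],"dp":[0.2,-0.7,-0.4],"claw":0.6}])

```text
t: 8.18
ee_pos: [528.3, 3.1, 196.9]
orientation: [-1.554, 0.251, -0.274]
ft_force: [-0.2, 1.0, 0.4]
width: 52.6
```

Emit:
jog_arm(steps=[{"turn":[0,0,-0.04],"dp":[0.1,-0.3,-0.2],"claw":0.6},{"turn":[0,0,-0.08],"dp":[0.2,-0.7,-0.4],"claw":0.6},{"turn":[0,0,-0.114],"dp":[0.2,-0.7,-0.4],"claw":0.6},{"turn":[0,0,-0.114],"dp":[0.2,-0.7,-0.4],"claw":0.6}])

```text
t: 8.52
ee_pos: [543.6, -52.0, 163.9]
orientation: [-1.504, 0.533, -0.552]
ft_force: [-0.9, 0.7, 0.7]
width: 52.8
```

Emit:
jog_arm(steps=[{"turn":[0,0,-0.04],"dp":[0.1,-0.3,0],"claw":0.6},{"turn":[0,0,-0.08],"dp":[0.2,-0.7,0],"claw":0.6},{"turn":[0,0,-0.114],"dp":[0.2,-0.7,0],"claw":0.6},{"turn":[0,0,-0.114],"dp":[0.2,-0.7,0],"claw":0.6},{"turn":[0,0,-0.114],"dp":[0.2,-0.7,0],"claw":0.6}])

```text
t: 8.93
ee_pos: [559.3, -106.4, 164.1]
orientation: [-1.418, 0.804, -0.822]
ft_force: [-0.4, 0.2, 0.4]
width: 52.7
```

```bash
python3 - <<'E'
from h import *
go(560.5,-114.5,4,-59)
d,P=cloud('wrist'); save(d,'w4'); blobs(P,d['img'],roi=(350,700,-450,-50),minn=200)
E
```

```text
t 8.93 tcp [ 559.3 -106.4  164.1] jawang -59.76 down [ 0.008 -0.009 -1.   ] F [-0.4  0.2  0.4] w 52.7 q [-0.2   0.41  1.8  -0.01  0.91  0.84]
dp [ 0.015 -0.102 -2.001] turn [0.0028 0.0025 0.0042]
[265. 182.] 1350 xy [ 559. -112.] size [25. 61.] ang 33.0 z [23. 24. 25.] rgb [122. 118. 110.]
[411. 245.] 2490 xy [ 579. -291.] size [ 26. 121.] ang 122.4 z [20. 24. 25.] rgb [243. 225.   1.]
[217. 278.] 527 xy [ 437. -116.] size [16. 78.] ang 24.4 z [22. 24. 26.] rgb [110. 107. 100.]
[296. 348.] 696 xy [ 394. -256.] size [25. 55.] ang 14.0 z [23. 24. 26.] rgb [208. 200. 180.]
```

View pics/w4.png

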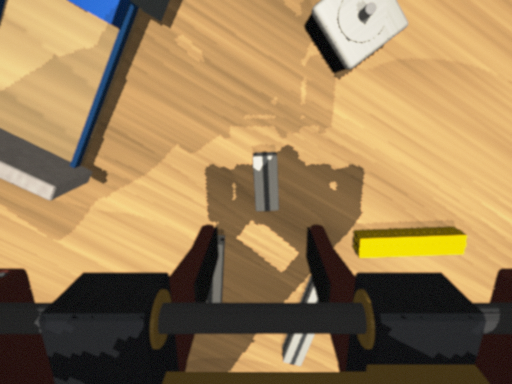

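Emit:
jog_arm(steps=[{"turn":[0.003,0.003,0.015],"dp":[0.01,-0.085,-0.5],"claw":0.6},{"turn":[0.003,0.003,0.015],"dp":[0.01,-0.085,-1],"claw":0.6},{"turn":[0.003,0.003,0.015],"dp":[0.01,-0.085,-1],"claw":0.6},{"turn":[0.003,0.003,0.015],"dp":[0.01,-0.085,-1],"claw":0.6}])

```text
t: 9.32
ee_pos: [558.1, -111.5, 82.7]
orientation: [-1.43, 0.779, -0.768]
ft_force: [-1.0, -0.1, 0.5]
width: 52.9
```

Emit:
jog_arm(steps=[{"turn":[0,0,0],"dp":[0,0,-0.4],"claw":0.6},{"turn":[0,0,0],"dp":[0,0,-0.7],"claw":0.6},{"turn":[0,0,0],"dp":[0,0,-0.7],"claw":0.6},{"turn":[0,0,0],"dp":[0,0,-0.7],"claw":0.6}])

```text
t: 9.65
ee_pos: [558.6, -111.1, 28.3]
orientation: [-1.431, 0.777, -0.767]
ft_force: [-0.0, 0.5, 0.1]
width: 52.5
```

```bash
python3 - <<'E'
from h import *
go(559.7,-113,5,-57)
E
```

```text
t 9.65 tcp [ 558.6 -111.1   28.3] jawang -56.74 down [-0.006  0.002 -1.   ] F [-0.   0.5  0.1] w 52.5 q [-0.22  0.63  1.84  0.    0.67  0.77]
dp [ 0.013 -0.024 -0.291] turn [-0.0006 -0.0021 -0.0014]
```

Emit:
jog_arm(steps=[{"turn":[0,-0.002,0],"dp":[0.013,-0.024,-0.29],"claw":0.6},{"turn":[0,-0.002,0],"dp":[0.013,-0.024,-0.29],"claw":0.6},{"turn":[0,-0.002,0],"dp":[0.013,-0.024,-0.29],"claw":0.1},{"turn":[0,-0.002,0],"dp":[0.013,-0.024,-0.29],"claw":0},{"turn":[0,-0.002,0],"dp":[0.013,-0.024,-0.29],"claw":0},{"turn":[0,-0.002,0],"dp":[0.013,-0.024,-0.29],"claw":0},{"turn":[0,-0.002,0],"dp":[0.013,-0.024,0.2],"claw":0},{"turn":[0,-0.002,0],"dp":[0.013,-0.024,0.6],"claw":0},{"turn":[0,-0.002,0],"dp":[0.013,-0.024,1],"claw":0},{"turn":[0,-0.002,0],"dp":[0.013,-0.024,1],"claw":0}])

```text
t: 10.48
ee_pos: [563.5, -113.8, 114.5]
orientation: [-1.425, 0.765, -0.778]
ft_force: [1.5, -1.1, 1.5]
width: 2.8
```

```bash
python3 - <<'E'
from h import *
go(510.4,331,150,-88.2)
E
```

```text
t 10.48 tcp [ 563.5 -113.8  114.5] jawang -56.74 down [ 0.009 -0.    -1.   ] F [ 1.5 -1.1  1.5] w 2.8 q [-0.22  0.49  1.82  0.    0.82  0.77]
dp [-0.664  5.56   0.443] turn [ 0.0009  0.0029 -0.1748]
```

```bash
python3 - <<'E'
from h import *
d,P=cloud('wrist'); save(d,'w5'); blobs(P,d['img'],roi=(350,700,-450,-50),minn=200)
d,P=cloud('scene'); save(d,'s5'); blobs(P,d['img'],roi=(350,700,-450,-50))
d,P=cloud('side'); save(d,'d5'); blobs(P,d['img'],roi=(350,700,-450,-50))
E
```

```text
[340.  52.] 297 xy [ 694. -100.] size [ 2. 33.] ang 69.3 z [17. 25. 32.] rgb [9. 9. 9.]
[292. 190.] 1980 xy [ 581. -134.] size [25. 61.] ang 34.6 z [24. 25. 27.] rgb [110. 107.  98.]
[191. 266.] 343 xy [466. -96.] size [10. 25.] ang 115.9 z [17. 24. 25.] rgb [79. 76. 72.]
[423. 277.] 3332 xy [ 579. -291.] size [ 27. 122.] ang 122.4 z [20. 24. 25.] rgb [238. 218.   0.]
[213. 200.] 66 xy [ 411. -126.] size [27. 46.] ang 28.2 z [17. 23. 28.] rgb [91.  84.5 76. ]
[188. 218.] 188 xy [ 428. -251.] size [ 26. 123.] ang 13.6 z [18. 23. 28.] rgb [164.  157.  148.5]
[163. 229.] 147 xy [ 420. -354.] size [26. 90.] ang 3.1 z [19. 23. 28.] rgb [171. 163. 154.]
[236. 230.] 107 xy [ 583. -137.] size [30. 60.] ang 34.9 z [19. 23. 29.] rgb [94. 88. 79.]
[199. 251.] 227 xy [ 581. -294.] size [ 26. 124.] ang 122.2 z [19. 23. 27.] rgb [223. 196.  66.]
[318. 231.] 15 xy [ 693. -119.] size [ 5. 13.] ang 132.4 z [18. 23. 31.] rgb [33. 30. 27.]
[237. 242.] 231 xy [ 431. -116.] size [27. 90.] ang 25.3 z [19. 24. 28.] rgb [122. 110.  98.]
[286. 240.] 144 xy [ 583. -135.] size [25. 62.] ang 34.6 z [20. 24. 27.] rgb [103.5  99.   93.5]
[243. 279.] 378 xy [ 428. -250.] size [ 28. 120.] ang 13.9 z [20. 24. 27.] rgb [194. 191. 183.]
[298. 284.] 379 xy [ 580. -293.] size [ 28. 121.] ang 122.5 z [21. 24. 28.] rgb [235. 223.  89.]
[244. 312.] 335 xy [ 418. -353.] size [26. 90.] ang 2.3 z [21. 24. 27.] rgb [210. 207. 196.]
```

View pics/w5.png

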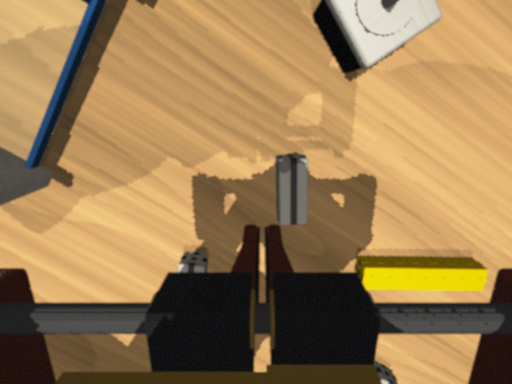

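View pics/d5.png

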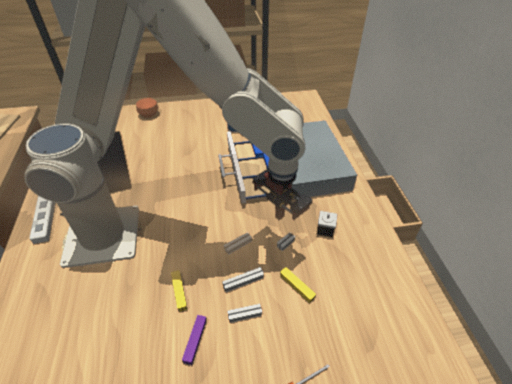

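The 60 mm bar now lies at (582.5,-135.5), shifted ~30 mm (wrist px (292,190)): the announced knock. Regrasp there.

Emit:
jog_arm(steps=[{"turn":[0.001,0.003,0.008],"dp":[0.238,-0.271,-0.3],"claw":0.6},{"turn":[0.001,0.003,0.008],"dp":[0.238,-0.271,-0.6],"claw":0.6},{"turn":[0.001,0.003,0.008],"dp":[0.238,-0.271,-0.6],"claw":0.6},{"turn":[0.001,0.003,0.008],"dp":[0.238,-0.271,-0.6],"claw":0.6},{"turn":[0.001,0.003,0.008],"dp":[0.238,-0.271,-0.6],"claw":0.6},{"turn":[0.001,0.003,0.008],"dp":[0.238,-0.271,-0.6],"claw":0.6}])

```text
t: 11.13
ee_pos: [578.6, -134.3, 61.2]
orientation: [-1.436, 0.76, -0.744]
ft_force: [-0.1, -0.5, -0.0]
width: 36.6
```

```bash
python3 - <<'E'
from h import *
go(582.5,-135.5,5,-55.3)
d,P=cloud('side'); blobs(P,d['img'],roi=(500,700,-200,-50))
d,P=cloud('wrist'); save(d,'w6')
E
```

```text
t 11.13 tcp [ 578.6 -134.3   61.2] jawang -55.29 down [-0.009  0.005 -1.   ] F [-0.1 -0.5 -0. ] w 36.6 q [-0.25  0.6   1.78  0.    0.77  0.71]
dp [ 0.049 -0.014 -0.703] turn [-0.0015 -0.0028 -0.0001]
[318. 230.] 17 xy [ 694. -119.] size [ 4. 12.] ang 142.5 z [17. 27. 32.] rgb [32. 28. 24.]
[285. 241.] 122 xy [ 580. -137.] size [26. 57.] ang 34.3 z [19. 25. 28.] rgb [100.  98.  90.]
```

View pics/w6.png

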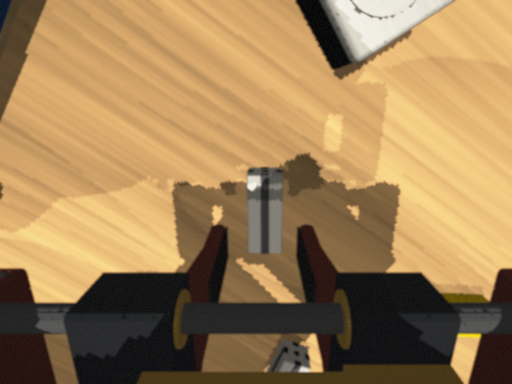

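Emit:
jog_arm(steps=[{"turn":[0,-0.003,0],"dp":[0.04,-0.015,-0.35],"claw":0.6},{"turn":[0,-0.003,0],"dp":[0.04,-0.015,-0.7],"claw":0.6},{"turn":[0,-0.003,0],"dp":[0.04,-0.015,-0.7],"claw":0.6},{"turn":[0,-0.003,0],"dp":[0.04,-0.015,-0.7],"claw":0.6},{"turn":[0,-0.003,0],"dp":[0.04,-0.015,-0.7],"claw":0.1},{"turn":[0,-0.003,0],"dp":[0.04,-0.015,-0.7],"claw":0},{"turn":[0,-0.003,0],"dp":[0.04,-0.015,-0.7],"claw":0},{"turn":[0,-0.003,0],"dp":[0.04,-0.015,-0.7],"claw":0},{"turn":[0,-0.003,0],"dp":[0.04,-0.015,-0.7],"claw":0}])

```text
t: 11.98
ee_pos: [582.8, -135.8, 6.6]
orientation: [-1.431, 0.751, -0.752]
ft_force: [-0.9, -0.8, 7.6]
width: 24.6
```

```bash
python3 - <<'E'
from h import *
go(510.4,331,150,-88.2)
E
```

```text
t 11.98 tcp [ 582.8 -135.8    6.6] jawang -55.28 down [ 0.003  0.004 -1.   ] F [-0.9 -0.8  7.6] w 24.6 q [-0.25  0.69  1.78  0.01  0.66  0.71]
dp [-0.905  5.835  1.792] turn [-0.001   0.0013 -0.1829]
```

Emit:
jog_arm(steps=[{"turn":[0,0,0],"dp":[0,0,0.3],"claw":0},{"turn":[0,0,0],"dp":[0,0,0.7],"claw":0},{"turn":[0,0,0],"dp":[0,0,1],"claw":0},{"turn":[0,0,0],"dp":[0,0,1],"claw":0}])

```text
t: 12.32
ee_pos: [586.0, -136.6, 91.6]
orientation: [-1.43, 0.745, -0.759]
ft_force: [1.6, -0.7, -0.3]
width: 24.6
```

Emit:
jog_arm(steps=[{"turn":[0,0,-0.03],"dp":[-0.1,0.5,0.4],"claw":0},{"turn":[0,0,-0.03],"dp":[-0.15,1,0.8],"claw":0},{"turn":[0,0,-0.03],"dp":[-0.15,1,0.8],"claw":0},{"turn":[0,0,-0.03],"dp":[-0.15,1,0.8],"claw":0}])

```text
t: 12.65
ee_pos: [575.2, -54.1, 158.3]
orientation: [-1.401, 0.811, -0.832]
ft_force: [0.6, -0.7, 0.4]
width: 24.6
```

Emit:
jog_arm(steps=[{"turn":[0,0,-0.03],"dp":[-0.1,0.5,0],"claw":0},{"turn":[0,0,-0.03],"dp":[-0.15,1,0],"claw":0},{"turn":[0,0,-0.03],"dp":[-0.15,1,0],"claw":0},{"turn":[0,0,-0.03],"dp":[-0.15,1,0],"claw":0}])

```text
t: 12.98
ee_pos: [562.4, 27.0, 157.2]
orientation: [-1.373, 0.881, -0.901]
ft_force: [-0.8, 0.3, -0.5]
width: 24.8
```

Emit:
jog_arm(steps=[{"turn":[0,0,-0.03],"dp":[-0.1,0.5,0],"claw":0},{"turn":[0,0,-0.03],"dp":[-0.15,1,0],"claw":0},{"turn":[0,0,-0.03],"dp":[-0.15,1,0],"claw":0},{"turn":[0,0,-0.03],"dp":[-0.15,1,0],"claw":0}])

```text
t: 13.32
ee_pos: [550.3, 107.0, 156.3]
orientation: [-1.342, 0.951, -0.97]
ft_force: [-0.9, -1.8, -0.5]
width: 25.3
```

Emit:
jog_arm(steps=[{"turn":[0,0,-0.03],"dp":[-0.1,0.5,0],"claw":0},{"turn":[0,0,-0.03],"dp":[-0.15,1,0],"claw":0},{"turn":[0,0,-0.03],"dp":[-0.15,1,0],"claw":0},{"turn":[0,0,-0.03],"dp":[-0.15,1,0],"claw":0}])

```text
t: 13.65
ee_pos: [538.6, 186.5, 155.7]
orientation: [-1.309, 1.02, -1.04]
ft_force: [0.4, -0.8, 0.6]
width: 25.0
```

Emit:
jog_arm(steps=[{"turn":[0,0,-0.03],"dp":[-0.1,0.5,0],"claw":0},{"turn":[0,0,-0.03],"dp":[-0.15,1,0],"claw":0},{"turn":[0,0,-0.03],"dp":[-0.15,1,0],"claw":0},{"turn":[0,0,-0.03],"dp":[-0.15,1,0],"claw":0}])

```text
t: 13.98
ee_pos: [527.2, 265.7, 155.3]
orientation: [-1.272, 1.089, -1.11]
ft_force: [-0.0, -0.7, -0.7]
width: 24.7
```

```bash
python3 - <<'E'
from h import *
go(510.4,331,150,-88.2)
d,P=cloud('wrist'); save(d,'w7')
E
```

```text
t 13.98 tcp [527.2 265.7 155.3] jawang -81.57 down [ 0.012 -0.006 -1.   ] F [-0.  -0.7 -0.7] w 24.7 q [ 0.45  0.45  1.76 -0.01  0.92  1.88]
dp [-0.21   0.816 -0.066] turn [ 0.0021  0.0036 -0.0368]
```

View pics/w7.png

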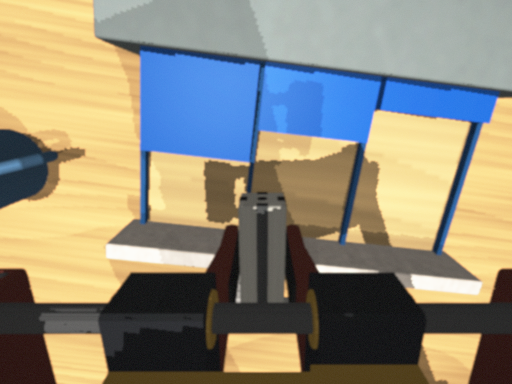

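Emit:
jog_arm(steps=[{"turn":[0.002,0.003,-0.037],"dp":[-0.21,0.4,0],"claw":0},{"turn":[0.002,0.003,-0.037],"dp":[-0.21,0.75,0],"claw":0},{"turn":[0.002,0.003,-0.037],"dp":[-0.21,0.75,-0.3],"claw":0},{"turn":[0.002,0.003,-0.037],"dp":[-0.21,0.75,-0.6],"claw":0},{"turn":[0.002,0.003,-0.037],"dp":[-0.21,0.75,-0.6],"claw":0},{"turn":[0.002,0.003,-0.037],"dp":[-0.21,0.75,-0.6],"claw":0}])

```text
t: 14.53
ee_pos: [510.0, 322.2, 106.1]
orientation: [-1.226, 1.189, -1.19]
ft_force: [0.3, 0.5, -0.2]
width: 24.7
```

```bash
python3 - <<'E'
from h import *
go(510.4,326,28,-88.2)
d,P=cloud('wrist'); save(d,'w8')
I=d['img'].astype(int); blue=(I[...,2]>I[...,0]+50)
for y in (290,300,352,365):
    s=P[(abs(P[...,1]-y)<3)&(P[...,0]>440)&(P[...,0]<620)]; f=s[(s[:,2]>14)&(s[:,2]<25)]; b=s[(s[:,2]>40)&(s[:,2]<50)]
    print(y,'floor x',np.percentile(f[:,0],[1,99]).round(1) if len(f) else '','block x',np.percentile(b[:,0],[1,99]).round(1) if len(b) else '')
E
```

```text
t 14.53 tcp [510.  322.2 106.1] jawang -88.41 down [-0.002 -0.003 -1.   ] F [ 0.3  0.5 -0.2] w 24.7 q [ 0.54  0.54  1.75 -0.    0.85  2.09]
dp [ 0.005  0.048 -0.976] turn [ 0.0009 -0.0006  0.0012]
290 floor x [481.4 546.4] block x [552.4 619.4]
300 floor x [484.9 546.1] block x [552.2 619.4]
352 floor x [483.2 544.7] block x [550.9 619.4]
365 floor x [468.9 544.2] block x [468.9 619.4]
```

View pics/w8.png

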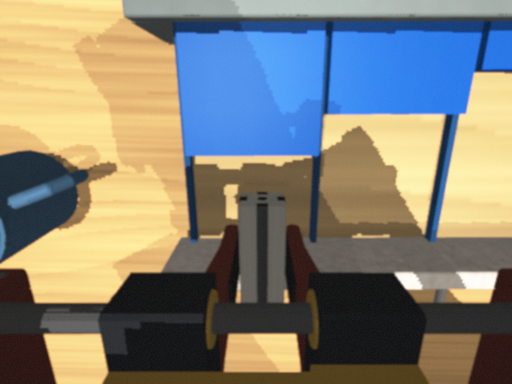

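Emit:
jog_arm(steps=[{"turn":[0,0,0.001],"dp":[0.012,0.048,-0.3],"claw":0},{"turn":[0,0,0.001],"dp":[0.012,0.048,-0.6],"claw":0},{"turn":[0,0,0.001],"dp":[0.012,0.048,-0.8],"claw":0},{"turn":[0,0,0.001],"dp":[0.012,0.048,-0.9],"claw":0},{"turn":[0,0,0.001],"dp":[0.012,0.048,-0.95],"claw":0},{"turn":[0,0,0.001],"dp":[0.012,0.048,-0.97],"claw":0},{"turn":[0,0,0.001],"dp":[0.012,0.048,-0.98],"claw":0},{"turn":[0,0,0.001],"dp":[0.012,0.048,-0.98],"claw":0}])

```text
t: 15.25
ee_pos: [512.6, 327.1, 30.0]
orientation: [-1.223, 1.185, -1.188]
ft_force: [-0.4, -0.2, -0.8]
width: 25.0
```

```bash
python3 - <<'E'
from h import *
go(511,326,28,-88.2)
E
```

```text
t 15.25 tcp [512.6 327.1  30. ] jawang -88.24 down [ 0.002 -0.001 -1.   ] F [-0.4 -0.2 -0.8] w 25.0 q [ 0.55  0.66  1.76 -0.    0.72  2.09]
dp [-0.02  -0.013 -0.026] turn [0.0002 0.0006 0.0002]
```

Emit:
jog_arm(steps=[{"turn":[0,0,0],"dp":[-0.02,-0.01,-0.04],"claw":0},{"turn":[0,0,0],"dp":[-0.02,-0.01,-0.04],"claw":0},{"turn":[0,0,0],"dp":[-0.02,-0.01,-0.04],"claw":0.42},{"turn":[0,0,0],"dp":[-0.02,-0.01,-0.04],"claw":0.42},{"turn":[0,0,0],"dp":[-0.02,-0.01,-0.04],"claw":0.42},{"turn":[0,0,0],"dp":[-0.02,-0.01,0.4],"claw":0.42},{"turn":[0,0,0],"dp":[-0.02,-0.01,0.8],"claw":0.42},{"turn":[0,0,0],"dp":[-0.02,-0.01,1],"claw":0.42},{"turn":[0,0,0],"dp":[-0.02,-0.01,1],"claw":0.42}])

```text
t: 16.0
ee_pos: [513.4, 327.8, 114.1]
orientation: [-1.216, 1.182, -1.188]
ft_force: [0.8, 0.2, 0.0]
width: 36.7
```

Emit:
jog_arm(steps=[{"turn":[0,0,0.03],"dp":[-0.1,-0.2,0.5],"claw":0.6},{"turn":[0,0,0.03],"dp":[-0.25,-0.7,1],"claw":0.6},{"turn":[0,0,0.03],"dp":[-0.25,-0.7,1],"claw":0.6},{"turn":[0,0,0.03],"dp":[-0.25,-0.7,1],"claw":0.6}])

```text
t: 16.33
ee_pos: [493.8, 270.4, 196.5]
orientation: [-1.254, 1.112, -1.12]
ft_force: [-0.0, 0.3, -0.3]
width: 52.6
```

```bash
python3 - <<'E'
from h import *
go(431,-116,150,-64.8)
d,P=cloud('wrist'); save(d,'w9');blobs(P,d['img'],zlo=38,zhi=50,roi=(475,547,280,380),minn=50)
d,P=cloud('scene'); save(d,'s9'); blobs(P,d['img'],roi=(350,700,-450,-50))
E
```

```text
t 16.33 tcp [493.8 270.4 196.5] jawang -82.9 down [ 0.011  0.005 -1.   ] F [-0.   0.3 -0.3] w 52.6 q [ 0.48  0.36  1.8  -0.    0.97  1.93]
dp [-0.785 -4.83  -0.581] turn [-0.0021  0.0031  0.1006]
[212. 157.] 1357 xy [510. 328.] size [25. 61.] ang 1.9 z [43. 44. 46.] rgb [202. 193. 172.]
[218. 202.] 137 xy [ 431. -117.] size [29. 90.] ang 28.1 z [18. 23. 28.] rgb [165. 156. 146.]
[189. 218.] 188 xy [ 429. -250.] size [ 28. 123.] ang 13.2 z [18. 23. 28.] rgb [167. 159. 150.]
[163. 229.] 152 xy [ 419. -353.] size [26. 93.] ang 3.2 z [19. 23. 27.] rgb [172.  163.5 152.5]
[199. 251.] 229 xy [ 581. -293.] size [ 27. 120.] ang 122.3 z [19. 24. 28.] rgb [225. 197.  68.]
```

View pics/w9.png

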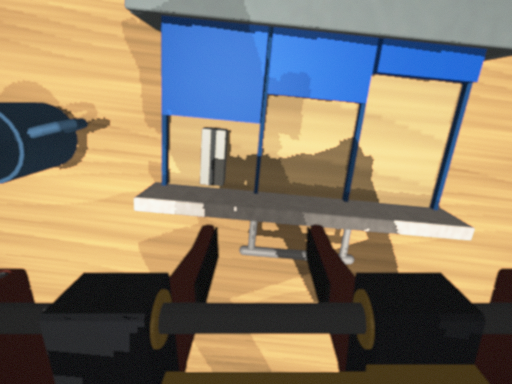

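The 60 mm bar lies at (510,328), in row at px (215,155). Now the nearer 90 mm bar.

Emit:
jog_arm(steps=[{"turn":[0,0,0.02],"dp":[-0.08,-0.48,0],"claw":0.6},{"turn":[0,0,0.02],"dp":[-0.157,-0.96,0],"claw":0.6},{"turn":[0,0,0.02],"dp":[-0.157,-0.96,0],"claw":0.6},{"turn":[0,0,0.02],"dp":[-0.157,-0.96,0],"claw":0.6}])

```text
t: 16.77
ee_pos: [480.1, 193.9, 192.1]
orientation: [-1.285, 1.07, -1.072]
ft_force: [0.7, 0.6, -0.3]
width: 52.5
```

Emit:
jog_arm(steps=[{"turn":[0,0,0.02],"dp":[-0.08,-0.48,0],"claw":0.6},{"turn":[0,0,0.02],"dp":[-0.157,-0.96,0],"claw":0.6},{"turn":[0,0,0.02],"dp":[-0.157,-0.96,0],"claw":0.6},{"turn":[0,0,0.02],"dp":[-0.157,-0.96,0],"claw":0.6}])

```text
t: 17.1
ee_pos: [467.8, 117.1, 191.2]
orientation: [-1.309, 1.025, -1.026]
ft_force: [0.1, 0.9, -0.6]
width: 52.7
```

Emit:
jog_arm(steps=[{"turn":[0,0,0.02],"dp":[-0.08,-0.48,0],"claw":0.6},{"turn":[0,0,0.02],"dp":[-0.157,-0.96,0],"claw":0.6},{"turn":[0,0,0.02],"dp":[-0.157,-0.96,0],"claw":0.6},{"turn":[0,0,0.02],"dp":[-0.157,-0.96,0],"claw":0.6}])

```text
t: 17.43
ee_pos: [456.0, 40.5, 191.0]
orientation: [-1.332, 0.98, -0.98]
ft_force: [-0.1, 0.8, -0.1]
width: 52.7
```

Emit:
jog_arm(steps=[{"turn":[0,0,0.02],"dp":[-0.08,-0.48,0],"claw":0.6},{"turn":[0,0,0.02],"dp":[-0.157,-0.96,-0.4],"claw":0.6},{"turn":[0,0,0.02],"dp":[-0.157,-0.96,-0.4],"claw":0.6},{"turn":[0,0,0.02],"dp":[-0.157,-0.96,-0.4],"claw":0.6}])

```text
t: 17.77
ee_pos: [443.1, -35.8, 157.4]
orientation: [-1.356, 0.936, -0.931]
ft_force: [-0.4, 0.8, -0.4]
width: 53.0
```

Emit:
jog_arm(steps=[{"turn":[0,0,0.02],"dp":[-0.08,-0.48,0],"claw":0.6},{"turn":[0,0,0.02],"dp":[-0.157,-0.9,-0.4],"claw":0.6},{"turn":[0,0,0.02],"dp":[-0.157,-0.9,-0.4],"claw":0.6},{"turn":[0,0,0.02],"dp":[-0.157,-0.9,-0.4],"claw":0.6},{"turn":[0,0,0.02],"dp":[-0.157,-0.9,-0.4],"claw":0.6}])

```text
t: 18.18
ee_pos: [431.5, -106.6, 125.7]
orientation: [-1.377, 0.889, -0.883]
ft_force: [-0.5, -0.4, 0.8]
width: 52.8
```

```bash
python3 - <<'E'
from h import *
go(431,-116.5,60,-64.5)
d,P=cloud('wrist'); save(d,'w10');blobs(P,d['img'],roi=(350,700,-450,-50),minn=200)
d,P=cloud('side'); blobs(P,d['img'],roi=(350,700,-450,-50),minn=50)
E
```

```text
t 18.18 tcp [ 431.5 -106.6  125.7] jawang -65.33 down [ 0.     0.006 -1.   ] F [-0.5 -0.4  0.8] w 52.8 q [-0.27  0.32  2.09  0.01  0.74  0.86]
dp [-0.007 -0.124 -0.821] turn [-0.0021  0.      0.0046]
[482. 135.] 1737 xy [ 558. -259.] size [25. 47.] ang 122.1 z [21. 24. 25.] rgb [243. 225.   0.]
[269. 194.] 2506 xy [ 428. -114.] size [25. 91.] ang 25.2 z [23. 24. 25.] rgb [125. 122. 113.]
[398. 233.] 2429 xy [ 444. -244.] size [26. 87.] ang 13.1 z [20. 24. 25.] rgb [214. 208. 189.]
[481. 280.] 1149 xy [ 438. -349.] size [27. 48.] ang 5.8 z [18. 24. 25.] rgb [158. 153. 143.]
[237. 242.] 231 xy [ 430. -116.] size [29. 90.] ang 25.7 z [19. 25. 28.] rgb [124. 114. 100.]
[243. 279.] 377 xy [ 429. -250.] size [ 27. 119.] ang 13.0 z [20. 24. 28.] rgb [193. 191. 182.]
[298. 284.] 382 xy [ 580. -293.] size [ 27. 119.] ang 122.2 z [21. 24. 27.] rgb [235. 223.  89.]
[244. 312.] 341 xy [ 418. -353.] size [27. 90.] ang 2.0 z [21. 25. 27.] rgb [208. 206. 194.]
```

View pics/w10.png

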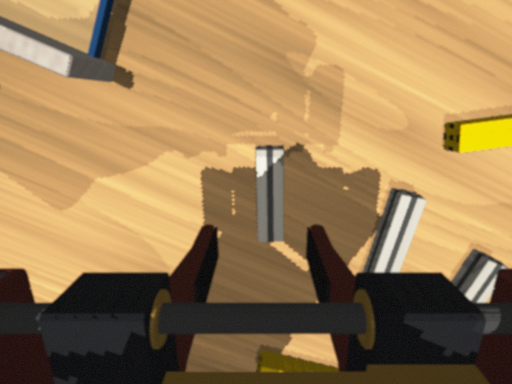

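Emit:
jog_arm(steps=[{"turn":[-0.002,0,0.004],"dp":[-0.02,-0.11,-0.5],"claw":0.6},{"turn":[-0.002,0,0.004],"dp":[-0.02,-0.11,-1],"claw":0.6},{"turn":[-0.002,0,0.004],"dp":[-0.02,-0.11,-1],"claw":0.6},{"turn":[-0.002,0,0.004],"dp":[-0.02,-0.11,-1],"claw":0.6},{"turn":[-0.002,0,0.004],"dp":[-0.02,-0.11,-1],"claw":0.6}])

```text
t: 18.7
ee_pos: [431.2, -114.9, 47.7]
orientation: [-1.387, 0.873, -0.877]
ft_force: [0.8, -0.0, 2.0]
width: 52.5
```

```bash
python3 - <<'E'
from h import *
go(429.8,-115.5,10,-64.5)
E
```

```text
t 18.7 tcp [ 431.2 -114.9   47.7] jawang -64.48 down [ 0.003 -0.001 -1.   ] F [ 0.8 -0.   2. ] w 52.5 q [-0.29  0.48  2.12  0.    0.54  0.84]
dp [-0.018 -0.007 -0.472] turn [ 0.0002  0.0009 -0.0001]
```

Emit:
jog_arm(steps=[{"turn":[0,0.001,0],"dp":[-0.018,-0.007,-0.3],"claw":0.6},{"turn":[0,0.001,0],"dp":[-0.018,-0.007,-0.48],"claw":0.6},{"turn":[0,0.001,0],"dp":[-0.018,-0.007,-0.48],"claw":0.6},{"turn":[0,0.001,0],"dp":[-0.018,-0.007,-0.48],"claw":0.1},{"turn":[0,0.001,0],"dp":[-0.018,-0.007,-0.48],"claw":0},{"turn":[0,0.001,0],"dp":[-0.018,-0.007,-0.48],"claw":0},{"turn":[0,0.001,0],"dp":[-0.018,-0.007,-0.48],"claw":0},{"turn":[0,0.001,0],"dp":[-0.018,-0.007,-0.48],"claw":0}])

```text
t: 19.37
ee_pos: [430.4, -115.7, 10.3]
orientation: [-1.388, 0.874, -0.877]
ft_force: [-1.7, 0.1, 14.3]
width: 25.0
```

Emit:
jog_arm(steps=[{"turn":[0,0,0],"dp":[0,0,0.3],"claw":0},{"turn":[0,0,0],"dp":[0,0,0.7],"claw":0},{"turn":[0,0,0],"dp":[0,0,1],"claw":0},{"turn":[0,0,0],"dp":[0,0,1],"claw":0}])

```text
t: 19.7
ee_pos: [433.0, -116.4, 94.1]
orientation: [-1.386, 0.868, -0.882]
ft_force: [1.2, -0.3, -0.6]
width: 24.7
```

```bash
python3 - <<'E'
from h import *
go(529,249,150,-88.2)
d,P=cloud('wrist'); save(d,'w11')
E
```

```text
t 19.7 tcp [ 433.  -116.4   94.1] jawang -64.49 down [ 0.008 -0.003 -1.   ] F [ 1.2 -0.3 -0.6] w 24.7 q [-0.29  0.38  2.1  -0.    0.65  0.84]
dp [1.2   4.568 0.699] turn [ 0.0015  0.0023 -0.1317]
```

View pics/w11.png

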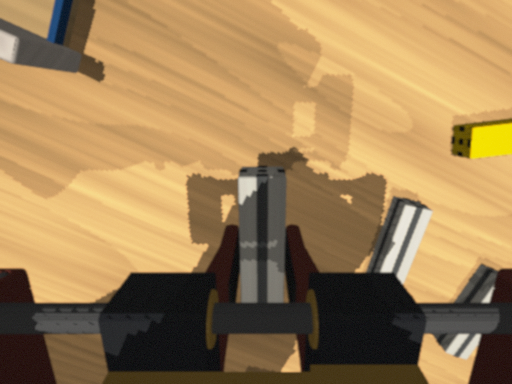

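Emit:
jog_arm(steps=[{"turn":[0,0,-0.026],"dp":[0.12,0.4,0.5],"claw":0},{"turn":[0,0,-0.026],"dp":[0.24,0.91,0.8],"claw":0},{"turn":[0,0,-0.026],"dp":[0.24,0.91,0.8],"claw":0},{"turn":[0,0,-0.026],"dp":[0.24,0.91,0.8],"claw":0}])

```text
t: 20.08
ee_pos: [453.0, -41.5, 157.7]
orientation: [-1.358, 0.927, -0.943]
ft_force: [0.6, -0.5, 0.2]
width: 25.1
```

Emit:
jog_arm(steps=[{"turn":[0,0,-0.026],"dp":[0.12,0.45,0],"claw":0},{"turn":[0,0,-0.026],"dp":[0.24,0.91,0],"claw":0},{"turn":[0,0,-0.026],"dp":[0.24,0.91,0],"claw":0},{"turn":[0,0,-0.026],"dp":[0.24,0.91,0],"claw":0}])

```text
t: 20.42
ee_pos: [471.4, 32.1, 156.1]
orientation: [-1.331, 0.988, -1.001]
ft_force: [0.3, -0.7, -0.4]
width: 24.7
```

Emit:
jog_arm(steps=[{"turn":[0,0,-0.026],"dp":[0.12,0.45,0],"claw":0},{"turn":[0,0,-0.026],"dp":[0.24,0.91,0],"claw":0},{"turn":[0,0,-0.026],"dp":[0.24,0.91,0],"claw":0},{"turn":[0,0,-0.026],"dp":[0.24,0.91,0],"claw":0}])

```text
t: 20.75
ee_pos: [490.0, 104.5, 154.8]
orientation: [-1.302, 1.049, -1.06]
ft_force: [-0.5, -0.6, -0.1]
width: 24.9
```

Emit:
jog_arm(steps=[{"turn":[0,0,-0.026],"dp":[0.12,0.45,0],"claw":0},{"turn":[0,0,-0.026],"dp":[0.24,0.91,0],"claw":0},{"turn":[0,0,-0.026],"dp":[0.24,0.91,0],"claw":0},{"turn":[0,0,-0.026],"dp":[0.24,0.91,0],"claw":0}])

```text
t: 21.08
ee_pos: [508.8, 176.4, 153.8]
orientation: [-1.271, 1.11, -1.12]
ft_force: [-0.2, -0.0, -1.0]
width: 24.8
```

Emit:
jog_arm(steps=[{"turn":[0,0,-0.026],"dp":[0.12,0.45,0],"claw":0},{"turn":[0,0,-0.026],"dp":[0.24,0.88,0],"claw":0},{"turn":[0,0,-0.026],"dp":[0.24,0.88,0],"claw":0},{"turn":[0,0,-0.026],"dp":[0.24,0.88,0],"claw":0},{"turn":[0,0,-0.026],"dp":[0.24,0.88,0],"claw":0}])

```text
t: 21.5
ee_pos: [527.1, 244.4, 153.0]
orientation: [-1.237, 1.173, -1.181]
ft_force: [1.5, -0.6, -0.7]
width: 25.0
```

```bash
python3 - <<'E'
from h import *
go(529,249.5,100,-88.2)
d,P=cloud('wrist'); save(d,'w12')
E
```

```text
t 21.5 tcp [527.1 244.4 153. ] jawang -87.41 down [-0.001 -0.008 -1.   ] F [ 1.5 -0.6 -0.7] w 25.0 q [ 0.42  0.45  1.78 -0.01  0.92  1.95]
dp [ 0.024  0.063 -0.662] turn [ 0.0027 -0.0003 -0.0044]
```

View pics/w12.png

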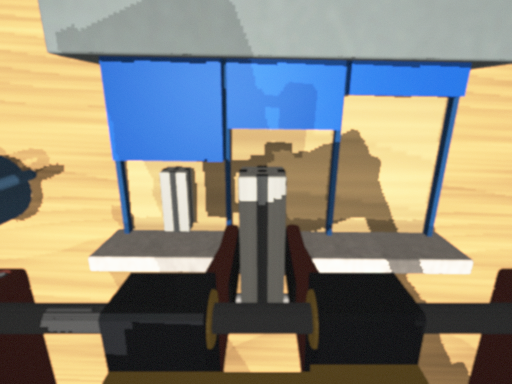

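Emit:
jog_arm(steps=[{"turn":[0.003,0,-0.004],"dp":[0.015,0.055,-0.4],"claw":0},{"turn":[0.003,0,-0.004],"dp":[0.015,0.055,-0.8],"claw":0},{"turn":[0.003,0,-0.004],"dp":[0.015,0.055,-0.9],"claw":0},{"turn":[0.003,0,-0.004],"dp":[0.015,0.055,-0.9],"claw":0}])

```text
t: 21.88
ee_pos: [526.1, 246.4, 78.8]
orientation: [-1.229, 1.19, -1.184]
ft_force: [-0.3, -0.0, -1.0]
width: 24.9
```

```bash
python3 - <<'E'
from h import *
go(529,249.5,31.5,-88.2)
E
```

```text
t 21.88 tcp [526.1 246.4  78.8] jawang -88.23 down [-0.006 -0.001 -1.   ] F [-0.3 -0.  -1. ] w 24.9 q [0.42 0.56 1.81 0.   0.78 1.96]
dp [ 0.037  0.038 -0.591] turn [ 0.0005 -0.002   0.0002]
```

Emit:
jog_arm(steps=[{"turn":[0,-0.002,0],"dp":[0.03,0.035,-0.25],"claw":0},{"turn":[0,-0.002,0],"dp":[0.03,0.035,-0.45],"claw":0},{"turn":[0,-0.002,0],"dp":[0.03,0.035,-0.55],"claw":0},{"turn":[0,-0.002,0],"dp":[0.03,0.035,-0.6],"claw":0},{"turn":[0,-0.002,0],"dp":[0.03,0.035,-0.61],"claw":0},{"turn":[0,-0.002,0],"dp":[0.03,0.035,-0.61],"claw":0},{"turn":[0,-0.002,0],"dp":[0.03,0.035,-0.61],"claw":0}])

```text
t: 22.47
ee_pos: [529.2, 249.4, 31.1]
orientation: [-1.223, 1.185, -1.188]
ft_force: [-0.1, -0.6, -0.5]
width: 24.8
```

```bash
python3 - <<'E'
from h import *
go(529,249.5,30,-88.2)
E
```

```text
t 22.47 tcp [529.2 249.4  31.1] jawang -88.24 down [ 0.001 -0.001 -1.   ] F [-0.1 -0.6 -0.5] w 24.8 q [ 0.42  0.64  1.81 -0.    0.69  1.96]
dp [-0.002  0.001 -0.014] turn [0.0003 0.0004 0.0002]
```

Release, rise and head to the 120 mm bar.

Emit:
jog_arm(steps=[{"turn":[0,0,0],"dp":[0,0,-0.015],"claw":0},{"turn":[0,0,0],"dp":[0,0,-0.015],"claw":0.4},{"turn":[0,0,0],"dp":[0,0,-0.015],"claw":0.4},{"turn":[0,0,0],"dp":[0,0,-0.015],"claw":0.4},{"turn":[0,0,0],"dp":[0,0,0.4],"claw":0.4},{"turn":[0,0,0],"dp":[0,0,0.9],"claw":0.4},{"turn":[0,0,0],"dp":[0,0,1],"claw":0.4}])

```text
t: 23.05
ee_pos: [531.9, 250.7, 116.1]
orientation: [-1.217, 1.182, -1.189]
ft_force: [1.2, 0.9, -0.1]
width: 35.3
```

Emit:
jog_arm(steps=[{"turn":[0,0,0.02],"dp":[-0.1,0,0.4],"claw":0.6},{"turn":[0,0,0.02],"dp":[-0.3,-0.7,1],"claw":0.6},{"turn":[0,0,0.02],"dp":[-0.3,-0.7,1],"claw":0.6},{"turn":[0,0,0.02],"dp":[-0.3,-0.7,1],"claw":0.6}])

```text
t: 23.38
ee_pos: [508.5, 192.6, 200.1]
orientation: [-1.24, 1.133, -1.145]
ft_force: [0.7, -0.5, 0.1]
width: 52.4
```

```bash
python3 - <<'E'
from h import *
go(429,-250,150,-77)
d,P=cloud('wrist'); save(d,'w13');blobs(P,d['img'],zlo=38,zhi=50,roi=(474,582,178,380),minn=50)
d,P=cloud('side'); blobs(P,d['img'],roi=(350,700,-450,-50),minn=50)
E
```

```text
t 23.38 tcp [508.5 192.6 200.1] jawang -84.69 down [ 0.012  0.003 -1.   ] F [ 0.7 -0.5  0.1] w 52.4 q [ 0.34  0.33  1.84 -0.    0.96  1.82]
dp [-0.993 -5.532 -0.626] turn [-0.0013  0.0039  0.0427]
[134. 112.] 3094 xy [566. 331.] size [33. 98.] ang 91.4 z [43. 44. 46.] rgb [ 61. 128. 226.]
[211. 153.] 2018 xy [529. 251.] size [25. 90.] ang 1.9 z [43. 44. 46.] rgb [221. 205. 187.]
[140. 165.] 1349 xy [510. 327.] size [26. 60.] ang 1.9 z [43. 44. 46.] rgb [235. 230. 218.]
[264. 208.] 58 xy [474. 188.] size [ 1. 20.] ang 90.0 z [39. 44. 49.] rgb [97. 91. 85.]
[243. 278.] 371 xy [ 428. -250.] size [ 27. 119.] ang 13.2 z [20. 25. 27.] rgb [186. 184. 176.]
[298. 284.] 384 xy [ 580. -293.] size [ 27. 120.] ang 121.9 z [20. 24. 28.] rgb [231. 218.  86.]
[245. 312.] 342 xy [ 418. -353.] size [28. 90.] ang 4.2 z [21. 25. 27.] rgb [201.  198.5 186.5]
```

View pics/w13.png

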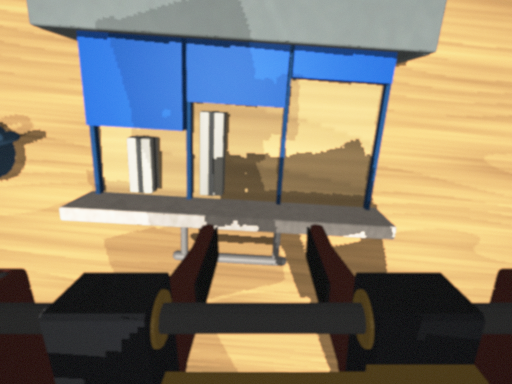

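Both placed bars sit right (px (142,165), (211,153)). On to the 120 mm bar.

Emit:
jog_arm(steps=[{"turn":[0,0,0.007],"dp":[-0.08,-0.48,0],"claw":0.6},{"turn":[0,0,0.007],"dp":[-0.165,-0.92,0],"claw":0.6},{"turn":[0,0,0.007],"dp":[-0.165,-0.92,0],"claw":0.6},{"turn":[0,0,0.007],"dp":[-0.165,-0.92,0],"claw":0.6}])

```text
t: 23.82
ee_pos: [494.7, 120.1, 195.9]
orientation: [-1.252, 1.122, -1.128]
ft_force: [0.1, 0.8, 0.2]
width: 53.1
```

Emit:
jog_arm(steps=[{"turn":[0,0,0.007],"dp":[-0.08,-0.48,0],"claw":0.6},{"turn":[0,0,0.007],"dp":[-0.165,-0.92,0],"claw":0.6},{"turn":[0,0,0.007],"dp":[-0.165,-0.92,0],"claw":0.6},{"turn":[0,0,0.007],"dp":[-0.165,-0.92,0],"claw":0.6}])

```text
t: 24.15
ee_pos: [481.7, 46.5, 195.3]
orientation: [-1.261, 1.108, -1.112]
ft_force: [1.0, 0.2, 0.1]
width: 52.9
```

Emit:
jog_arm(steps=[{"turn":[0,0,0.007],"dp":[-0.08,-0.48,0],"claw":0.6},{"turn":[0,0,0.007],"dp":[-0.165,-0.92,0],"claw":0.6},{"turn":[0,0,0.007],"dp":[-0.165,-0.92,0],"claw":0.6},{"turn":[0,0,0.007],"dp":[-0.165,-0.92,0],"claw":0.6}])

```text
t: 24.48
ee_pos: [469.1, -26.9, 195.0]
orientation: [-1.269, 1.093, -1.097]
ft_force: [-0.7, 0.7, 0.4]
width: 52.9
```

Emit:
jog_arm(steps=[{"turn":[0,0,0.007],"dp":[-0.08,-0.48,0],"claw":0.6},{"turn":[0,0,0.007],"dp":[-0.165,-0.92,0],"claw":0.6},{"turn":[0,0,0.007],"dp":[-0.165,-0.92,0],"claw":0.6},{"turn":[0,0,0.007],"dp":[-0.165,-0.92,0],"claw":0.6}])

```text
t: 24.82
ee_pos: [456.8, -100.0, 194.8]
orientation: [-1.277, 1.077, -1.081]
ft_force: [-0.1, 0.8, -0.4]
width: 52.3
```

Emit:
jog_arm(steps=[{"turn":[0,0,0.007],"dp":[-0.08,-0.48,0],"claw":0.6},{"turn":[0,0,0.007],"dp":[-0.165,-0.92,-0.4],"claw":0.6},{"turn":[0,0,0.007],"dp":[-0.165,-0.92,-0.4],"claw":0.6},{"turn":[0,0,0.007],"dp":[-0.165,-0.92,-0.4],"claw":0.6}])

```text
t: 25.15
ee_pos: [443.2, -172.7, 161.2]
orientation: [-1.287, 1.065, -1.062]
ft_force: [0.6, 0.8, -0.3]
width: 53.0
```

Emit:
jog_arm(steps=[{"turn":[0,0,0.007],"dp":[-0.08,-0.48,0],"claw":0.6},{"turn":[0,0,0.007],"dp":[-0.165,-0.85,-0.4],"claw":0.6},{"turn":[0,0,0.007],"dp":[-0.165,-0.85,-0.4],"claw":0.6},{"turn":[0,0,0.007],"dp":[-0.165,-0.85,-0.4],"claw":0.6},{"turn":[0,0,0.007],"dp":[-0.165,-0.85,-0.4],"claw":0.6}])

```text
t: 25.57
ee_pos: [430.8, -239.1, 129.6]
orientation: [-1.295, 1.048, -1.045]
ft_force: [-0.1, -0.0, 1.1]
width: 52.4
```

```bash
python3 - <<'E'
from h import *
go(428.5,-250,50,-76.9)
d,P=cloud('wrist'); save(d,'w14');blobs(P,d['img'],roi=(350,700,-450,-50),minn=200)
d,P=cloud('side'); blobs(P,d['img'],roi=(350,700,-450,-50),minn=50)
E
```

```text
t 25.57 tcp [ 430.8 -239.1  129.6] jawang -77.56 down [ 0.004  0.008 -1.   ] F [-0.1 -0.   1.1] w 52.4 q [-0.54  0.37  1.98  0.01  0.79  0.81]
dp [-0.029 -0.136 -0.994] turn [-0.0025  0.0012  0.0037]
[366.  33.] 5037 xy [ 579. -291.] size [ 25. 121.] ang 122.2 z [23. 24. 25.] rgb [243. 231.  26.]
[272. 191.] 3281 xy [ 427. -248.] size [ 25. 120.] ang 13.6 z [23. 24. 25.] rgb [123. 120. 111.]
[373. 225.] 2552 xy [ 417. -351.] size [26. 91.] ang 3.2 z [21. 24. 25.] rgb [121. 118. 110.]
[243. 279.] 375 xy [ 428. -250.] size [ 27. 120.] ang 12.9 z [19. 24. 27.] rgb [112. 111. 106.]
[298. 284.] 382 xy [ 580. -293.] size [ 26. 121.] ang 122.0 z [20. 25. 27.] rgb [237.  225.5  91. ]
[245. 312.] 339 xy [ 418. -354.] size [28. 91.] ang 2.7 z [21. 24. 28.] rgb [120. 117. 113.]
```

View pics/w14.png

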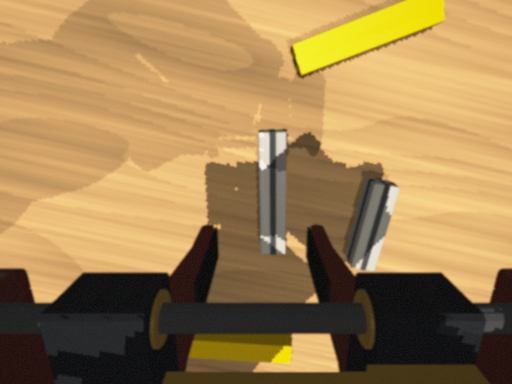

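Emit:
jog_arm(steps=[{"turn":[-0.002,0.001,0.004],"dp":[-0.02,-0.12,-0.5],"claw":0.6},{"turn":[-0.002,0.001,0.004],"dp":[-0.02,-0.12,-1],"claw":0.6},{"turn":[-0.002,0.001,0.004],"dp":[-0.02,-0.12,-1],"claw":0.6},{"turn":[-0.002,0.001,0.004],"dp":[-0.02,-0.12,-1],"claw":0.6},{"turn":[-0.002,0.001,0.004],"dp":[-0.02,-0.12,-1],"claw":0.6}])

```text
t: 26.08
ee_pos: [430.6, -248.7, 51.9]
orientation: [-1.308, 1.034, -1.039]
ft_force: [0.3, -0.2, 1.3]
width: 52.6
```

```bash
python3 - <<'E'
from h import *
go(428,-249,7,-76.7)
d,P=cloud('side'); blobs(P,d['img'],roi=(350,700,-450,-50),minn=50)
E
```

```text
t 26.08 tcp [ 430.6 -248.7   51.9] jawang -76.74 down [ 0.003 -0.    -1.   ] F [ 0.3 -0.2  1.3] w 52.6 q [-0.55  0.52  2.01  0.    0.61  0.79]
dp [-0.032 -0.003 -0.561] turn [0.     0.0011 0.0002]
[298. 284.] 382 xy [ 580. -293.] size [ 27. 120.] ang 123.0 z [20. 24. 27.] rgb [238. 226.  92.]
[232. 282.] 180 xy [ 398. -257.] size [27. 58.] ang 12.6 z [20. 25. 27.] rgb [101.5 100.5  96. ]
[245. 312.] 340 xy [ 418. -354.] size [27. 91.] ang 2.8 z [21. 24. 27.] rgb [123.  120.5 115. ]
```

Emit:
jog_arm(steps=[{"turn":[0,0.001,0],"dp":[-0.03,0,-0.3],"claw":0.6},{"turn":[0,0.001,0],"dp":[-0.03,0,-0.55],"claw":0.6},{"turn":[0,0.001,0],"dp":[-0.03,0,-0.55],"claw":0.6},{"turn":[0,0.001,0],"dp":[-0.03,0,-0.55],"claw":0.1},{"turn":[0,0.001,0],"dp":[-0.03,0,-0.55],"claw":0},{"turn":[0,0.001,0],"dp":[-0.03,0,-0.55],"claw":0},{"turn":[0,0.001,0],"dp":[-0.03,0,-0.55],"claw":0},{"turn":[0,0.001,0],"dp":[-0.03,0,-0.55],"claw":0}])

```text
t: 26.8
ee_pos: [429.4, -249.7, 9.6]
orientation: [-1.309, 1.034, -1.041]
ft_force: [-0.2, 0.2, 11.3]
width: 24.7
```

Emit:
jog_arm(steps=[{"turn":[0,0,0],"dp":[0,0,0.3],"claw":0},{"turn":[0,0,0],"dp":[0,0,0.7],"claw":0},{"turn":[0,0,0],"dp":[0,0,1],"claw":0},{"turn":[0,0,0],"dp":[0,0,1],"claw":0}])

```text
t: 27.13
ee_pos: [431.8, -251.1, 93.8]
orientation: [-1.308, 1.028, -1.046]
ft_force: [0.6, -0.6, -0.5]
width: 24.9
```

```bash
python3 - <<'E'
from h import *
go(547,121.5,150,-88.2)
d,P=cloud('wrist'); save(d,'w15')
E
```

```text
t 27.13 tcp [ 431.8 -251.1   93.8] jawang -76.75 down [ 0.01  -0.006 -1.   ] F [ 0.6 -0.6 -0.5] w 24.9 q [-0.55  0.44  1.99 -0.    0.7   0.79]
dp [1.441 4.658 0.702] turn [ 0.0022  0.0029 -0.0636]
```

View pics/w15.png

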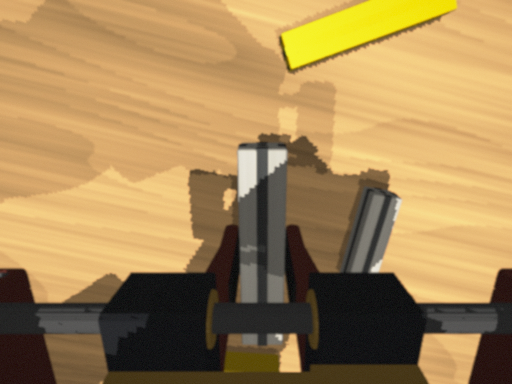

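Emit:
jog_arm(steps=[{"turn":[0,0,-0.012],"dp":[0.12,0.4,0.5],"claw":0},{"turn":[0,0,-0.012],"dp":[0.29,0.93,0.8],"claw":0},{"turn":[0,0,-0.012],"dp":[0.29,0.93,0.8],"claw":0},{"turn":[0,0,-0.012],"dp":[0.29,0.93,0.8],"claw":0}])

```text
t: 27.52
ee_pos: [455.5, -174.3, 157.3]
orientation: [-1.293, 1.053, -1.073]
ft_force: [0.5, 0.0, -1.6]
width: 24.8
```

Emit:
jog_arm(steps=[{"turn":[0,0,-0.012],"dp":[0.15,0.45,0],"claw":0},{"turn":[0,0,-0.012],"dp":[0.29,0.93,0],"claw":0},{"turn":[0,0,-0.012],"dp":[0.29,0.93,0],"claw":0},{"turn":[0,0,-0.012],"dp":[0.29,0.93,0],"claw":0}])

```text
t: 27.85
ee_pos: [478.1, -98.7, 155.7]
orientation: [-1.281, 1.081, -1.097]
ft_force: [-0.3, -0.4, -1.6]
width: 24.7
```

Emit:
jog_arm(steps=[{"turn":[0,0,-0.012],"dp":[0.15,0.45,0],"claw":0},{"turn":[0,0,-0.012],"dp":[0.29,0.93,0],"claw":0},{"turn":[0,0,-0.012],"dp":[0.29,0.93,0],"claw":0},{"turn":[0,0,-0.012],"dp":[0.29,0.93,0],"claw":0}])

```text
t: 28.18
ee_pos: [501.0, -24.1, 154.5]
orientation: [-1.267, 1.109, -1.123]
ft_force: [0.0, 0.6, -1.6]
width: 24.8
```

Emit:
jog_arm(steps=[{"turn":[0,0,-0.012],"dp":[0.15,0.45,0],"claw":0},{"turn":[0,0,-0.012],"dp":[0.29,0.93,0],"claw":0},{"turn":[0,0,-0.012],"dp":[0.29,0.93,0],"claw":0},{"turn":[0,0,-0.012],"dp":[0.29,0.93,0],"claw":0}])

```text
t: 28.52
ee_pos: [524.0, 49.7, 153.7]
orientation: [-1.253, 1.136, -1.149]
ft_force: [0.4, -0.4, -0.5]
width: 24.7
```

Emit:
jog_arm(steps=[{"turn":[0,0,-0.012],"dp":[0.15,0.45,0],"claw":0},{"turn":[0,0,-0.012],"dp":[0.29,0.88,0],"claw":0},{"turn":[0,0,-0.012],"dp":[0.29,0.88,0],"claw":0},{"turn":[0,0,-0.012],"dp":[0.29,0.88,0],"claw":0},{"turn":[0,0,-0.012],"dp":[0.29,0.88,0],"claw":0}])

```text
t: 28.93
ee_pos: [546.3, 117.9, 153.0]
orientation: [-1.238, 1.166, -1.178]
ft_force: [0.5, -0.3, -0.6]
width: 24.3
```

```bash
python3 - <<'E'
from h import *
go(548,121.5,80,-88.2)
d,P=cloud('wrist'); save(d,'w16')
E
```

```text
t 28.93 tcp [546.3 117.9 153. ] jawang -87.03 down [ 0.002 -0.008 -1.   ] F [ 0.5 -0.3 -0.6] w 24.3 q [ 0.2   0.42  1.83 -0.01  0.89  1.72]
dp [ 0.022  0.045 -0.913] turn [ 0.0026  0.0006 -0.0065]
```

View pics/w16.png

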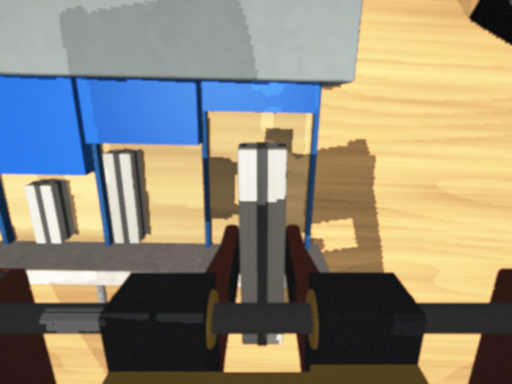

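Emit:
jog_arm(steps=[{"turn":[0.003,0.001,-0.006],"dp":[0.015,0.04,-0.4],"claw":0},{"turn":[0.003,0.001,-0.006],"dp":[0.015,0.04,-0.8],"claw":0},{"turn":[0.003,0.001,-0.006],"dp":[0.015,0.04,-0.9],"claw":0},{"turn":[0.003,0.001,-0.006],"dp":[0.015,0.04,-0.9],"claw":0}])

```text
t: 29.32
ee_pos: [545.1, 119.1, 79.0]
orientation: [-1.228, 1.192, -1.183]
ft_force: [0.3, 0.7, -0.8]
width: 24.5
```

```bash
python3 - <<'E'
from h import *
go(548,121.5,30.5,-88.2)
E
```

```text
t 29.32 tcp [545.1 119.1  79. ] jawang -88.24 down [-0.007  0.    -1.   ] F [ 0.3  0.7 -0.8] w 24.5 q [0.19 0.53 1.86 0.   0.75 1.73]
dp [ 0.036  0.03  -0.606] turn [-0.0001 -0.0022  0.0002]
```

Emit:
jog_arm(steps=[{"turn":[0,-0.002,0],"dp":[0.03,0.03,-0.25],"claw":0},{"turn":[0,-0.002,0],"dp":[0.03,0.03,-0.45],"claw":0},{"turn":[0,-0.002,0],"dp":[0.03,0.03,-0.55],"claw":0},{"turn":[0,-0.002,0],"dp":[0.03,0.03,-0.6],"claw":0},{"turn":[0,-0.002,0],"dp":[0.03,0.03,-0.62],"claw":0},{"turn":[0,-0.002,0],"dp":[0.03,0.03,-0.62],"claw":0},{"turn":[0,-0.002,0],"dp":[0.03,0.03,-0.62],"claw":0}])

```text
t: 29.9
ee_pos: [548.1, 121.6, 30.4]
orientation: [-1.223, 1.186, -1.187]
ft_force: [0.5, 0.0, -1.4]
width: 25.0
```

```bash
python3 - <<'E'
from h import *
go(548,121.5,29.5,-88.2)
E
```

```text
t 29.9 tcp [548.1 121.6  30.4] jawang -88.24 down [ 0.001  0.001 -1.   ] F [ 0.5  0.  -1.4] w 25.0 q [0.2  0.62 1.87 0.   0.66 1.74]
dp [-0.002 -0.001 -0.011] turn [-0.0002  0.0003  0.0002]
```

Emit:
jog_arm(steps=[{"turn":[0,0,0],"dp":[0,0,-0.015],"claw":0},{"turn":[0,0,0],"dp":[0,0,-0.015],"claw":0.42},{"turn":[0,0,0],"dp":[0,0,-0.015],"claw":0.42},{"turn":[0,0,0],"dp":[0,0,-0.015],"claw":0.42},{"turn":[0,0,0],"dp":[0,0,0.4],"claw":0.42},{"turn":[0,0,0],"dp":[0,0,0.9],"claw":0.42},{"turn":[0,0,0],"dp":[0,0,1],"claw":0.42}])

```text
t: 30.48
ee_pos: [551.0, 122.2, 115.2]
orientation: [-1.217, 1.182, -1.189]
ft_force: [2.2, 0.8, 1.5]
width: 36.9
```

Emit:
jog_arm(steps=[{"turn":[0,0,0],"dp":[-0.1,0,0.4],"claw":0.6},{"turn":[0,0,0],"dp":[-0.5,-0.2,1],"claw":0.6},{"turn":[0,0,0],"dp":[-0.6,-0.2,1],"claw":0.6},{"turn":[0,0,0],"dp":[-0.6,-0.2,1],"claw":0.6}])

```text
t: 30.82
ee_pos: [502.1, 105.8, 198.2]
orientation: [-1.214, 1.179, -1.19]
ft_force: [-0.4, 0.3, 0.9]
width: 52.4
```

```bash
python3 - <<'E'
from h import *
go(417.5,-353,150,-87.3)
d,P=cloud('wrist'); save(d,'w17');blobs(P,d['img'],zlo=38,zhi=50,roi=(478,612,74,300),minn=50)
d,P=cloud('side'); blobs(P,d['img'],roi=(350,700,-450,-50),minn=50)
E
```

```text
t 30.82 tcp [502.1 105.8 198.2] jawang -88.24 down [ 0.011  0.002 -1.   ] F [-0.4  0.3  0.9] w 52.4 q [0.18 0.29 1.9  0.   0.94 1.72]
dp [-1.057 -5.735 -0.603] turn [-0.0008  0.0036  0.0052]
[83. 96.] 1270 xy [581. 291.] size [18. 61.] ang 1.2 z [42. 44. 46.] rgb [ 49. 119. 226.]
[142.  81.] 3116 xy [599. 229.] size [ 30. 101.] ang 91.6 z [43. 44. 46.] rgb [ 58.5 121.  214. ]
[248. 133.] 2751 xy [547. 123.] size [ 25. 120.] ang 1.8 z [43. 44. 45.] rgb [201. 193. 177.]
[128. 147.] 2163 xy [528. 251.] size [26. 90.] ang 2.1 z [43. 44. 46.] rgb [216. 210. 194.]
[298. 284.] 383 xy [ 580. -293.] size [ 27. 121.] ang 121.3 z [20. 25. 28.] rgb [232. 219.  87.]
[244. 312.] 339 xy [ 418. -353.] size [27. 90.] ang 2.3 z [21. 25. 28.] rgb [203. 200. 190.]
```

View pics/w17.png

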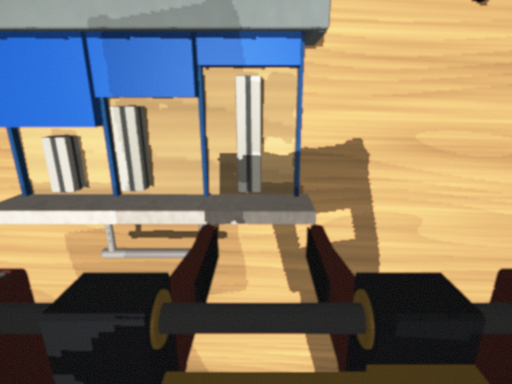

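Third bar is right (px (248,133)). Last: the 90 mm bar at (418,-353).

Emit:
jog_arm(steps=[{"turn":[0,0,0],"dp":[-0.08,-0.48,0],"claw":0.6},{"turn":[0,0,0],"dp":[-0.175,-0.95,0],"claw":0.6},{"turn":[0,0,0],"dp":[-0.175,-0.95,0],"claw":0.6},{"turn":[0,0,0],"dp":[-0.175,-0.95,0],"claw":0.6}])

```text
t: 31.25
ee_pos: [489.3, 29.0, 194.2]
orientation: [-1.215, 1.184, -1.191]
ft_force: [-0.7, 0.2, 1.3]
width: 52.7
```

Emit:
jog_arm(steps=[{"turn":[0,0,0],"dp":[-0.08,-0.48,0],"claw":0.6},{"turn":[0,0,0],"dp":[-0.175,-0.95,0],"claw":0.6},{"turn":[0,0,0],"dp":[-0.175,-0.95,0],"claw":0.6},{"turn":[0,0,0],"dp":[-0.175,-0.95,0],"claw":0.6}])

```text
t: 31.58
ee_pos: [475.6, -47.4, 193.3]
orientation: [-1.214, 1.187, -1.192]
ft_force: [0.2, 0.3, 0.6]
width: 52.5
```

Emit:
jog_arm(steps=[{"turn":[0,0,0],"dp":[-0.08,-0.48,0],"claw":0.6},{"turn":[0,0,0],"dp":[-0.175,-0.95,0],"claw":0.6},{"turn":[0,0,0],"dp":[-0.175,-0.95,0],"claw":0.6},{"turn":[0,0,0],"dp":[-0.175,-0.95,0],"claw":0.6}])

```text
t: 31.92
ee_pos: [462.2, -123.4, 192.8]
orientation: [-1.213, 1.189, -1.193]
ft_force: [0.1, 0.5, 0.1]
width: 52.5
```

Emit:
jog_arm(steps=[{"turn":[0,0,0],"dp":[-0.08,-0.48,0],"claw":0.6},{"turn":[0,0,0],"dp":[-0.175,-0.95,0],"claw":0.6},{"turn":[0,0,0],"dp":[-0.175,-0.95,0],"claw":0.6},{"turn":[0,0,0],"dp":[-0.175,-0.95,0],"claw":0.6}])

```text
t: 32.25
ee_pos: [449.0, -198.9, 192.4]
orientation: [-1.212, 1.19, -1.193]
ft_force: [-0.0, 0.0, -0.9]
width: 52.4
```

Emit:
jog_arm(steps=[{"turn":[0,0,0],"dp":[-0.08,-0.48,0],"claw":0.6},{"turn":[0,0,0],"dp":[-0.175,-0.95,-0.4],"claw":0.6},{"turn":[0,0,0],"dp":[-0.175,-0.95,-0.4],"claw":0.6},{"turn":[0,0,0],"dp":[-0.175,-0.95,-0.4],"claw":0.6}])

```text
t: 32.58
ee_pos: [434.6, -273.7, 158.5]
orientation: [-1.212, 1.194, -1.19]
ft_force: [0.4, 1.0, 0.3]
width: 53.0
```

Emit:
jog_arm(steps=[{"turn":[0,0,0],"dp":[-0.08,-0.48,0],"claw":0.6},{"turn":[0,0,0],"dp":[-0.175,-0.9,-0.4],"claw":0.6},{"turn":[0,0,0],"dp":[-0.175,-0.9,-0.4],"claw":0.6},{"turn":[0,0,0],"dp":[-0.175,-0.9,-0.4],"claw":0.6},{"turn":[0,0,0],"dp":[-0.175,-0.9,-0.4],"claw":0.6}])

```text
t: 33.0
ee_pos: [421.3, -343.7, 126.6]
orientation: [-1.212, 1.194, -1.188]
ft_force: [0.2, 0.2, -0.3]
width: 52.6
```

```bash
python3 - <<'E'
from h import *
go(418,-353,50,-87.5)
d,P=cloud('wrist'); save(d,'w18');blobs(P,d['img'],roi=(350,700,-450,-50),minn=200)
d,P=cloud('side'); blobs(P,d['img'],roi=(350,700,-450,-50),minn=50)
E
```

```text
t 33.0 tcp [ 421.3 -343.7  126.6] jawang -88.7 down [ 0.003  0.008 -1.   ] F [ 0.2  0.2 -0.3] w 52.6 q [-0.71  0.44  1.87  0.01  0.83  0.83]
dp [-0.041 -0.116 -0.958] turn [-0.0024  0.0008  0.0067]
[171.  21.] 2700 xy [ 566. -272.] size [26. 75.] ang 122.4 z [22. 24. 25.] rgb [241. 214.  33.]
[272. 193.] 2528 xy [ 416. -351.] size [25. 91.] ang 3.3 z [23. 24. 26.] rgb [119. 114. 105.]
[298. 284.] 382 xy [ 580. -293.] size [ 27. 121.] ang 121.9 z [20. 24. 28.] rgb [230.5 212.5  87. ]
[245. 312.] 339 xy [ 418. -353.] size [27. 91.] ang 4.2 z [21. 24. 27.] rgb [107. 105. 100.]
```

View pics/w18.png

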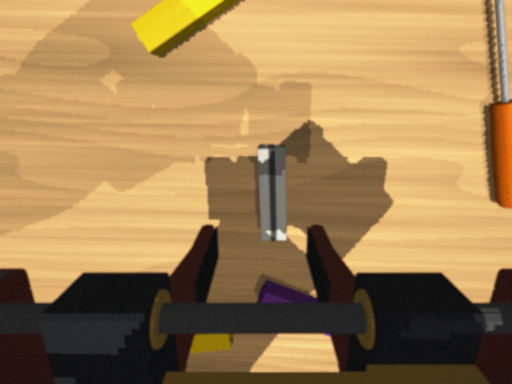

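Emit:
jog_arm(steps=[{"turn":[-0.002,0.001,0.009],"dp":[-0.04,-0.1,-0.5],"claw":0.6},{"turn":[-0.002,0.001,0.009],"dp":[-0.04,-0.1,-0.95],"claw":0.6},{"turn":[-0.002,0.001,0.009],"dp":[-0.04,-0.1,-0.95],"claw":0.6},{"turn":[-0.002,0.001,0.009],"dp":[-0.04,-0.1,-0.95],"claw":0.6},{"turn":[-0.002,0.001,0.009],"dp":[-0.04,-0.1,-0.95],"claw":0.6}])

```text
t: 33.52
ee_pos: [419.5, -352.0, 53.2]
orientation: [-1.233, 1.169, -1.172]
ft_force: [0.7, -0.3, -0.0]
width: 52.7
```

```bash
python3 - <<'E'
from h import *
go(417,-352,9.5,-87)
d,P=cloud('side'); blobs(P,d['img'],roi=(350,500,-450,-250),minn=30)
E
```

```text
t 33.52 tcp [ 419.5 -352.    53.2] jawang -86.99 down [ 0.002 -0.001 -1.   ] F [ 0.7 -0.3 -0. ] w 52.7 q [-0.72  0.56  1.89  0.    0.68  0.8 ]
dp [-0.031 -0.    -0.546] turn [ 0.0003  0.0006 -0.0001]
[232. 315.] 81 xy [ 384. -356.] size [21. 25.] ang 87.2 z [22. 24. 28.] rgb [104. 102.  96.]
```

Emit:
jog_arm(steps=[{"turn":[0,0.001,0],"dp":[-0.03,0,-0.3],"claw":0.6},{"turn":[0,0.001,0],"dp":[-0.03,0,-0.55],"claw":0.6},{"turn":[0,0.001,0],"dp":[-0.03,0,-0.55],"claw":0.6},{"turn":[0,0.001,0],"dp":[-0.03,0,-0.55],"claw":0.1},{"turn":[0,0.001,0],"dp":[-0.03,0,-0.55],"claw":0},{"turn":[0,0.001,0],"dp":[-0.03,0,-0.55],"claw":0},{"turn":[0,0.001,0],"dp":[-0.03,0,-0.55],"claw":0},{"turn":[0,0.001,0],"dp":[-0.03,0,-0.55],"claw":0}])

```text
t: 34.23
ee_pos: [418.0, -353.0, 10.8]
orientation: [-1.235, 1.168, -1.173]
ft_force: [-0.6, 0.2, 8.3]
width: 24.9
```

Emit:
jog_arm(steps=[{"turn":[0,0,0],"dp":[0,0,0.3],"claw":0},{"turn":[0,0,0],"dp":[0,0,0.7],"claw":0},{"turn":[0,0,0],"dp":[0,0,1],"claw":0},{"turn":[0,0,0],"dp":[0,0,1],"claw":0}])

```text
t: 34.57
ee_pos: [420.3, -355.0, 95.4]
orientation: [-1.235, 1.162, -1.18]
ft_force: [0.7, -0.4, -0.1]
width: 24.6
```

```bash
python3 - <<'E'
from h import *
go(529.7,203.5,150,-88.2)
d,P=cloud('wrist'); save(d,'w19')
E
```

```text
t 34.57 tcp [ 420.3 -355.    95.4] jawang -87.0 down [ 0.007 -0.008 -1.   ] F [ 0.7 -0.4 -0.1] w 24.6 q [-0.72  0.49  1.88 -0.    0.75  0.8 ]
dp [1.367 6.982 0.683] turn [ 0.0027  0.0022 -0.0067]
```

View pics/w19.png

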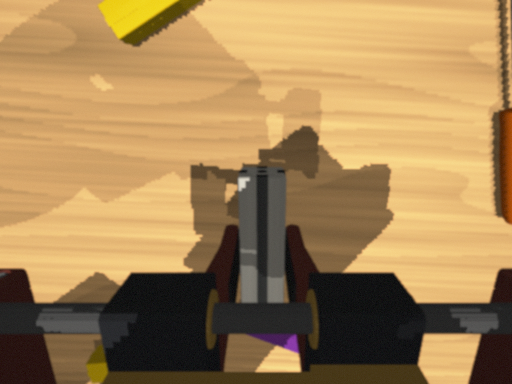

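Emit:
jog_arm(steps=[{"turn":[0,0,0],"dp":[0.1,0.4,0.5],"claw":0},{"turn":[0,0,0],"dp":[0.19,0.96,0.8],"claw":0},{"turn":[0,0,0],"dp":[0.19,0.96,0.8],"claw":0},{"turn":[0,0,0],"dp":[0.19,0.96,0.8],"claw":0}])

```text
t: 34.95
ee_pos: [435.3, -275.2, 158.5]
orientation: [-1.235, 1.161, -1.177]
ft_force: [0.2, -0.1, -0.9]
width: 24.9
```

Emit:
jog_arm(steps=[{"turn":[0,0,0],"dp":[0.1,0.48,0],"claw":0},{"turn":[0,0,0],"dp":[0.19,0.96,0],"claw":0},{"turn":[0,0,0],"dp":[0.19,0.96,0],"claw":0},{"turn":[0,0,0],"dp":[0.19,0.96,0],"claw":0}])

```text
t: 35.28
ee_pos: [450.0, -197.3, 157.2]
orientation: [-1.238, 1.16, -1.173]
ft_force: [0.2, -0.9, -0.7]
width: 24.5
```

Emit:
jog_arm(steps=[{"turn":[0,0,0],"dp":[0.1,0.48,0],"claw":0},{"turn":[0,0,0],"dp":[0.19,0.96,0],"claw":0},{"turn":[0,0,0],"dp":[0.19,0.96,0],"claw":0},{"turn":[0,0,0],"dp":[0.19,0.96,0],"claw":0}])

```text
t: 35.62
ee_pos: [465.2, -120.4, 156.3]
orientation: [-1.24, 1.159, -1.171]
ft_force: [0.1, 1.0, -0.3]
width: 24.7
```

Emit:
jog_arm(steps=[{"turn":[0,0,0],"dp":[0.1,0.48,0],"claw":0},{"turn":[0,0,0],"dp":[0.19,0.96,0],"claw":0},{"turn":[0,0,0],"dp":[0.19,0.96,0],"claw":0},{"turn":[0,0,0],"dp":[0.19,0.96,0],"claw":0}])

```text
t: 35.95
ee_pos: [480.7, -44.1, 155.8]
orientation: [-1.241, 1.158, -1.17]
ft_force: [1.2, -0.2, -1.6]
width: 25.0
```

Emit:
jog_arm(steps=[{"turn":[0,0,0],"dp":[0.1,0.48,0],"claw":0},{"turn":[0,0,0],"dp":[0.19,0.96,0],"claw":0},{"turn":[0,0,0],"dp":[0.19,0.96,0],"claw":0},{"turn":[0,0,0],"dp":[0.19,0.96,0],"claw":0}])

```text
t: 36.28
ee_pos: [496.3, 31.8, 155.5]
orientation: [-1.242, 1.157, -1.169]
ft_force: [-0.3, 0.1, -1.2]
width: 24.5
```

Emit:
jog_arm(steps=[{"turn":[0,0,0],"dp":[0.1,0.48,0],"claw":0},{"turn":[0,0,0],"dp":[0.19,0.96,0],"claw":0},{"turn":[0,0,0],"dp":[0.19,0.96,0],"claw":0},{"turn":[0,0,0],"dp":[0.19,0.96,0],"claw":0}])

```text
t: 36.62
ee_pos: [511.9, 107.5, 155.1]
orientation: [-1.243, 1.157, -1.169]
ft_force: [1.0, -1.3, -0.1]
width: 24.7
```

Emit:
jog_arm(steps=[{"turn":[0,0,-0.005],"dp":[0.1,0.48,0],"claw":0},{"turn":[0,0,-0.005],"dp":[0.19,0.96,0],"claw":0},{"turn":[0,0,-0.005],"dp":[0.19,0.96,0],"claw":0},{"turn":[0,0,-0.005],"dp":[0.19,0.96,0],"claw":0},{"turn":[0,0,-0.005],"dp":[0.19,0.96,0],"claw":0}])

```text
t: 37.03
ee_pos: [526.8, 181.9, 154.7]
orientation: [-1.237, 1.17, -1.182]
ft_force: [-0.5, -0.5, -0.4]
width: 24.8
```

```bash
python3 - <<'E'
from h import *
go(530,203,80,-88.2)
d,P=cloud('wrist'); save(d,'w20')
E
```

```text
t 37.03 tcp [526.8 181.9 154.7] jawang -87.35 down [ 0.001 -0.009 -1.   ] F [-0.5 -0.5 -0.4] w 24.8 q [ 0.32  0.42  1.83 -0.01  0.9   1.85]
dp [ 0.04   0.263 -0.933] turn [ 0.0029  0.0002 -0.0047]
```

View pics/w20.png

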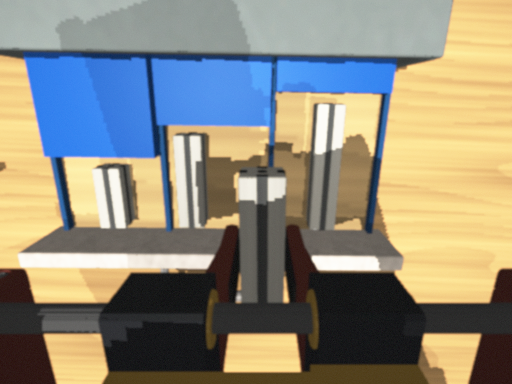

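Emit:
jog_arm(steps=[{"turn":[0.003,0,-0.005],"dp":[0.04,0.26,0],"claw":0},{"turn":[0.003,0,-0.005],"dp":[0.04,0.26,-0.4],"claw":0},{"turn":[0.003,0,-0.005],"dp":[0.04,0.26,-0.75],"claw":0},{"turn":[0.003,0,-0.005],"dp":[0.04,0.26,-0.75],"claw":0},{"turn":[0.003,0,-0.005],"dp":[0.04,0.26,-0.75],"claw":0}])

```text
t: 37.5
ee_pos: [528.6, 200.6, 93.7]
orientation: [-1.226, 1.19, -1.188]
ft_force: [-1.3, 0.3, 0.2]
width: 24.7
```

```bash
python3 - <<'E'
from h import *
go(530,203,31.5,-88.2)
E
```

```text
t 37.5 tcp [528.6 200.6  93.7] jawang -88.38 down [-0.003 -0.001 -1.   ] F [-1.3  0.3  0.2] w 24.7 q [ 0.34  0.52  1.84 -0.    0.79  1.88]
dp [ 0.017  0.03  -0.778] turn [ 0.0004 -0.001   0.001 ]
```

Emit:
jog_arm(steps=[{"turn":[0,-0.001,0.001],"dp":[0.012,0.028,-0.3],"claw":0},{"turn":[0,-0.001,0.001],"dp":[0.012,0.028,-0.55],"claw":0},{"turn":[0,-0.001,0.001],"dp":[0.012,0.028,-0.7],"claw":0},{"turn":[0,-0.001,0.001],"dp":[0.012,0.028,-0.77],"claw":0},{"turn":[0,-0.001,0.001],"dp":[0.012,0.028,-0.79],"claw":0},{"turn":[0,-0.001,0.001],"dp":[0.012,0.028,-0.79],"claw":0},{"turn":[0,-0.001,0.001],"dp":[0.012,0.028,-0.79],"claw":0}])

```text
t: 38.08
ee_pos: [530.5, 203.0, 31.7]
orientation: [-1.223, 1.185, -1.187]
ft_force: [0.5, 0.1, -0.4]
width: 24.6
```

```bash
python3 - <<'E'
from h import *
go(530,203,31,-88.2)
d,P=cloud('wrist'); save(d,'w21')
E
```

```text
t 38.08 tcp [530.5 203.   31.7] jawang -88.21 down [ 0.002 -0.001 -1.   ] F [ 0.5  0.1 -0.4] w 24.6 q [ 0.35  0.62  1.85 -0.    0.67  1.89]
dp [-0.006 -0.    -0.009] turn [0.0002 0.0006 0.0001]
```

View pics/w21.png

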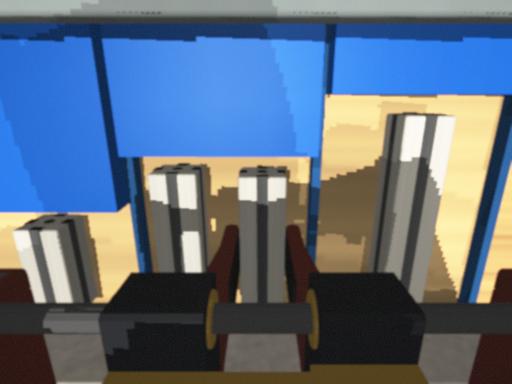

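The held bar (262,230) sits between its neighbour (180,220) and the rib. Release with a small opening and back off upward.

Emit:
jog_arm(steps=[{"turn":[0,0,0],"dp":[0,0,-0.015],"claw":0},{"turn":[0,0,0],"dp":[0,0,-0.015],"claw":0.37},{"turn":[0,0,0],"dp":[0,0,-0.015],"claw":0.37},{"turn":[0,0,0],"dp":[0,0,-0.015],"claw":0.37},{"turn":[0,0,0],"dp":[0,0,0.3],"claw":0.37},{"turn":[0,0,0],"dp":[0,0,0.8],"claw":0.37},{"turn":[0,0,0],"dp":[0,0,1],"claw":0.37}])

```text
t: 38.72
ee_pos: [531.9, 203.7, 115.0]
orientation: [-1.22, 1.183, -1.188]
ft_force: [1.2, -0.4, 0.6]
width: 32.5
```

Emit:
jog_arm(steps=[{"turn":[0,0,0],"dp":[-0.1,0,0.4],"claw":0.4},{"turn":[0,0,0],"dp":[-0.5,0.1,1],"claw":0.4},{"turn":[0,0,0],"dp":[-0.7,0.1,1],"claw":0.4},{"turn":[0,0,0],"dp":[-0.7,0.1,1],"claw":0.4}])

```text
t: 39.05
ee_pos: [474.0, 212.3, 198.3]
orientation: [-1.217, 1.181, -1.187]
ft_force: [-0.4, -0.4, -0.3]
width: 35.0
```

```bash
python3 - <<'E'
from h import *
go(413,220,150,1.8)
d,P=cloud('wrist'); save(d,'w22');blobs(P,d['img'],zlo=38,zhi=50,roi=(475,614,74,380),minn=50)
for y in (150,200,250,300):
    s=P[(P[...,2]>72)&(P[...,2]<84)&(P[...,0]<560)&(abs(P[...,1]-y)<4)]
    if len(s): print(y,np.percentile(s[:,0],[2,98]).round(1))
d,P=cloud('scene'); save(d,'s22');blobs(P,d['img'],roi=(350,700,-450,-50))
d,P=cloud('side'); save(d,'d22')
E
```

```text
t 39.05 tcp [474.  212.3 198.3] jawang -88.15 down [ 0.008  0.002 -1.   ] F [-0.4 -0.4 -0.3] w 35.0 q [ 0.4   0.3   1.89 -0.    0.95  1.94]
dp [-0.763  0.096 -0.603] turn [-0.0025  0.0014  0.4997]
[151.  77.] 8487 xy [552. 331.] size [ 98. 125.] ang 0.1 z [43. 44. 46.] rgb [ 61. 121. 211.]
[250.  53.] 3675 xy [599. 229.] size [ 32. 100.] ang 91.6 z [43. 44. 45.] rgb [ 72. 137. 235.]
[353. 107.] 3131 xy [547. 123.] size [ 26. 120.] ang 1.7 z [43. 44. 45.] rgb [198. 193. 179.]
[228. 123.] 2183 xy [529. 251.] size [25. 91.] ang 1.8 z [43. 44. 45.] rgb [221. 212. 195.]
[272. 124.] 2097 xy [529. 204.] size [24. 90.] ang 1.8 z [43. 44. 45.] rgb [222. 218. 202.]
[346. 179.] 216 xy [477. 123.] size [ 1. 97.] ang 91.7 z [41. 45. 50.] rgb [92. 87. 81.]
150 [462.  475.7]
200 [460.1 474.3]
250 [458.5 472.8]
300 [456.9 471.1]
[199. 251.] 224 xy [ 581. -293.] size [ 27. 121.] ang 121.0 z [20. 24. 28.] rgb [226. 198.  68.]
```

View pics/w22.png

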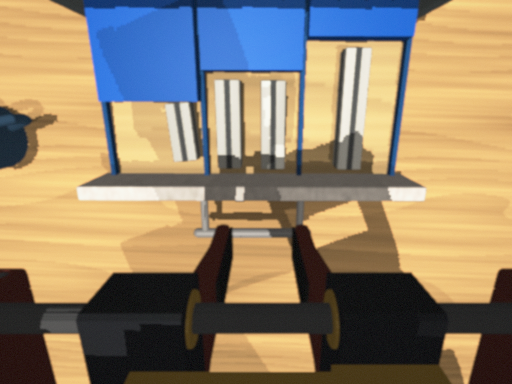

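View pics/d22.png

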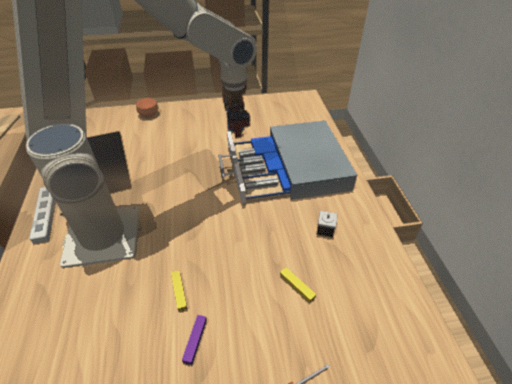

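View pics/s22.png

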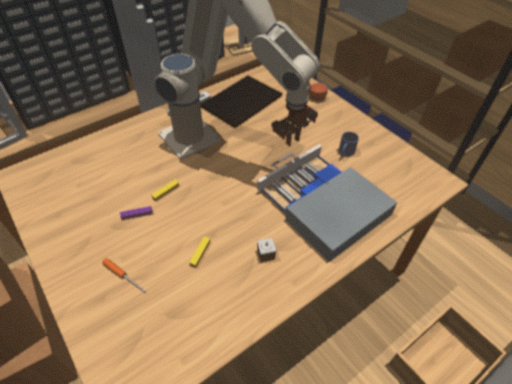

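All four are in the drawer and the bench holds no other aluminium, but the 60 mm bar (183,130) has moved towards the rib and stop block. Measuring it.

```bash
python3 - <<'E'
from h import *
d,P=cloud('wrist'); I=d['img'].astype(int); blue=(I[...,2]>I[...,0]+30)
Q=P.copy(); Q[blue]=np.nan
blobs(Q,d['img'],zlo=38,zhi=50,roi=(475,555,270,385),minn=50)
E
```

```text
[179. 133.] 1486 xy [520. 300.] size [25. 60.] ang 5.6 z [43. 44. 46.] rgb [225. 220. 203.]
```

The 60 mm bar is at (520,300): ≈+9 mm lengthwise, −31 mm crosswise, flat at 44 mm. That is inside limits, and the stop block and rib confine it there. I'll close the drawer by gently pushing the handle with shut fingers.

Emit:
jog_arm(steps=[{"turn":[0,0,0],"dp":[-0.5,0.08,0],"claw":0},{"turn":[0,0,0],"dp":[-0.95,0.08,0],"claw":0},{"turn":[0,0,0],"dp":[-0.95,0.08,-0.3],"claw":0},{"turn":[0,0,0],"dp":[-0.95,0.08,-0.6],"claw":0},{"turn":[0,0,0],"dp":[-0.95,0.08,-0.6],"claw":0}])

```text
t: 39.67
ee_pos: [397.9, 216.7, 142.7]
orientation: [-1.227, 1.186, -1.187]
ft_force: [-0.2, 0.0, 0.1]
width: 4.9
```

```bash
python3 - <<'E'
from h import *
go(382,220,40,-88.2)
d,P=cloud('wrist'); save(d,'w23')
m=(P[...,2]>48)&(P[...,2]<66)&(P[...,0]<440)&(P[...,1]>140)&(P[...,1]<300)
q=P[m]; b=q[q[:,0]<np.percentile(q[:,0],5)+14]; print('handle x',np.percentile(b[:,0],[2,50,98]),'y',np.percentile(b[:,1],[1,99]))
E
```

```text
t 39.67 tcp [397.9 216.7 142.7] jawang -88.19 down [-0.002 -0.003 -1.   ] F [-0.2  0.   0.1] w 4.9 q [ 0.47  0.3   2.06 -0.    0.79  2.01]
dp [-0.198  0.041 -1.284] turn [ 0.0009 -0.0005 -0.0001]
handle x [408.15064596 415.12057605 421.433266  ] y [160.62197028 284.89014558]
```

View pics/w23.png

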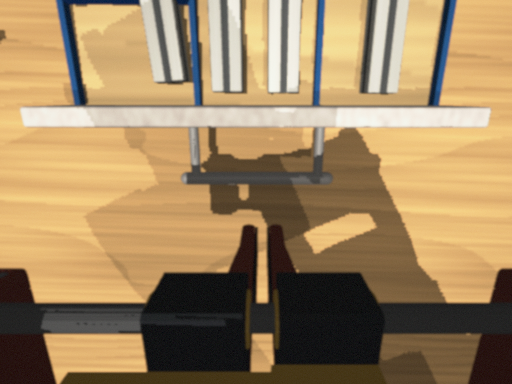

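Handle in view at px (258,178), fingers in front of it. Lower in front and push.

Emit:
jog_arm(steps=[{"turn":[0,0,0],"dp":[-0.22,0.05,-0.1],"claw":0},{"turn":[0,0,0],"dp":[-0.22,0.05,-0.4],"claw":0},{"turn":[0,0,0],"dp":[-0.22,0.05,-0.8],"claw":0},{"turn":[0,0,0],"dp":[-0.22,0.05,-0.8],"claw":0},{"turn":[0,0,0],"dp":[-0.22,0.05,-0.8],"claw":0}])

```text
t: 40.13
ee_pos: [381.2, 220.7, 79.7]
orientation: [-1.229, 1.187, -1.188]
ft_force: [0.5, -0.8, -0.1]
width: 0.2
```

Emit:
jog_arm(steps=[{"turn":[0,0,0],"dp":[0,0,-0.3],"claw":0},{"turn":[0,0,0],"dp":[0,0,-0.45],"claw":0},{"turn":[0,0,0],"dp":[0,0,-0.45],"claw":0},{"turn":[0,0,0],"dp":[0,0,-0.45],"claw":0}])

```text
t: 40.47
ee_pos: [382.2, 221.0, 45.0]
orientation: [-1.228, 1.187, -1.188]
ft_force: [0.6, 0.1, 0.3]
width: 0.9
```

```bash
python3 - <<'E'
from h import *
go(397,220,40,-88.2)
E
```

```text
t 40.47 tcp [382.2 221.   45. ] jawang -88.26 down [-0.003 -0.004 -1.   ] F [0.6 0.1 0.3] w 0.9 q [ 0.5   0.48  2.12 -0.    0.54  2.04]
dp [ 0.185 -0.013 -0.062] turn [ 0.0011 -0.0008  0.0003]
```

Emit:
jog_arm(steps=[{"turn":[0,0,0],"dp":[0.03,0,-0.08],"claw":0},{"turn":[0,0,0],"dp":[0.08,0,-0.08],"claw":0},{"turn":[0,0,0],"dp":[0.12,0,-0.08],"claw":0},{"turn":[0,0,0],"dp":[0.16,0,-0.08],"claw":0},{"turn":[0,0,0],"dp":[0.2,0,-0.08],"claw":0},{"turn":[0,0,0],"dp":[0.25,0.005,-0.08],"claw":0},{"turn":[0,0,0],"dp":[0.31,0.01,-0.08],"claw":0},{"turn":[0,0,0],"dp":[0.38,0.01,-0.08],"claw":0},{"turn":[0,0,0],"dp":[0.45,0.01,-0.08],"claw":0},{"turn":[0,0,0],"dp":[0.52,0.01,-0.08],"claw":0},{"turn":[0,0,0],"dp":[0.59,0.015,-0.08],"claw":0},{"turn":[0,0,0],"dp":[0.66,0.015,-0.08],"claw":0}])

```text
t: 41.47
ee_pos: [435.6, 222.3, 38.5]
orientation: [-1.228, 1.187, -1.188]
ft_force: [-2.4, 1.8, 0.8]
width: 0.2
```

Emit:
jog_arm(steps=[{"turn":[0,0,0],"dp":[0.07,0,0],"claw":0},{"turn":[0,0,0],"dp":[0.14,0.005,0],"claw":0},{"turn":[0,0,0],"dp":[0.21,0.005,0],"claw":0},{"turn":[0,0,0],"dp":[0.28,0.01,0],"claw":0},{"turn":[0,0,0],"dp":[0.35,0.01,0],"claw":0},{"turn":[0,0,0],"dp":[0.42,0.01,0],"claw":0},{"turn":[0,0,0],"dp":[0.49,0.015,0],"claw":0},{"turn":[0,0,0],"dp":[0.56,0.015,0],"claw":0},{"turn":[0,0,0],"dp":[0.63,0.02,0],"claw":0},{"turn":[0,0,0],"dp":[0.7,0.02,0],"claw":0},{"turn":[0,0,0],"dp":[0.76,0.02,0],"claw":0},{"turn":[0,0,0],"dp":[0.8,0.02,0],"claw":0}])

```text
t: 42.47
ee_pos: [500.4, 224.1, 38.5]
orientation: [-1.227, 1.187, -1.188]
ft_force: [-3.0, 1.1, 0.7]
width: 0.3
```

```bash
python3 - <<'E'
from h import *
go(559,225,38,-88.2)
d,P=cloud('wrist'); save(d,'w24')
m=(P[...,2]>72)&(P[...,2]<84)&(P[...,0]<640)
for y in (120,170,270,330):
    s=P[m&(abs(P[...,1]-y)<4)]
    if len(s): print(y,np.percentile(s[:,0],[2]).round(1))
E
```

```text
t 42.47 tcp [500.4 224.1  38.5] jawang -88.27 down [-0.002 -0.003 -1.   ] F [-3.   1.1  0.7] w 0.3 q [ 0.4   0.59  1.89 -0.    0.66  1.94]
dp [ 0.732  0.012 -0.007] turn [ 0.001  -0.0007  0.0004]
120 [566.4]
170 [564.8]
270 [561.1]
330 [559.3]
```

View pics/w24.png

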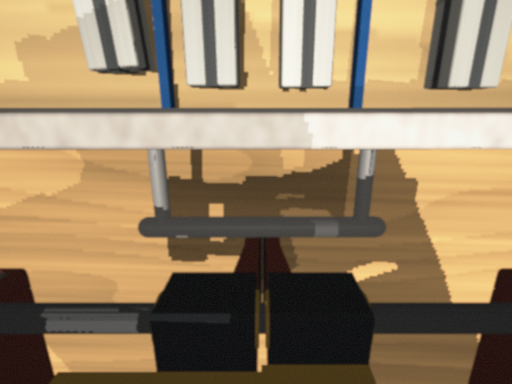

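Emit:
jog_arm(steps=[{"turn":[0,0,0],"dp":[0.07,0,0],"claw":0},{"turn":[0,0,0],"dp":[0.14,0.005,0],"claw":0},{"turn":[0,0,0],"dp":[0.21,0.005,0],"claw":0},{"turn":[0,0,0],"dp":[0.28,0.01,0],"claw":0},{"turn":[0,0,0],"dp":[0.35,0.01,0],"claw":0},{"turn":[0,0,0],"dp":[0.42,0.01,0],"claw":0},{"turn":[0,0,0],"dp":[0.49,0.015,0],"claw":0},{"turn":[0,0,0],"dp":[0.54,0.015,0],"claw":0},{"turn":[0,0,0],"dp":[0.59,0.02,0],"claw":0},{"turn":[0,0,0],"dp":[0.62,0.02,0],"claw":0},{"turn":[0,0,0],"dp":[0.64,0.02,0],"claw":0},{"turn":[0,0,0],"dp":[0.65,0.02,0],"claw":0}])

```text
t: 43.52
ee_pos: [553.3, 225.8, 38.6]
orientation: [-1.226, 1.186, -1.189]
ft_force: [-2.3, -0.2, -0.9]
width: 0.7
```

Emit:
jog_arm(steps=[{"turn":[0,0,0],"dp":[0.02,0,0],"claw":0},{"turn":[0,0,0],"dp":[0.04,0,0],"claw":0},{"turn":[0,0,0],"dp":[0.05,0,0],"claw":0},{"turn":[0,0,0],"dp":[0.06,0,0],"claw":0},{"turn":[0,0,0],"dp":[0.07,0,0],"claw":0},{"turn":[0,0,0],"dp":[0.07,0,0],"claw":0}])

```text
t: 44.02
ee_pos: [559.2, 225.9, 38.7]
orientation: [-1.226, 1.186, -1.189]
ft_force: [-0.5, 0.5, -0.9]
width: 0.6
```

```bash
python3 - <<'E'
from h import *
go(559,225,38,-88.2)
E
```

```text
t 44.02 tcp [559.2 225.9  38.7] jawang -88.27 down [-0.001 -0.003 -1.   ] F [-0.5  0.5 -0.9] w 0.6 q [ 0.37  0.65  1.77 -0.    0.73  1.91]
dp [-0.002 -0.011 -0.009] turn [ 0.0009 -0.0002  0.0004]
```

Emit:
jog_arm(steps=[{"turn":[0,0,0],"dp":[0.02,0,0],"claw":0},{"turn":[0,0,0],"dp":[0.035,0,0],"claw":0},{"turn":[0,0,0],"dp":[0.05,0,0],"claw":0},{"turn":[0,0,0],"dp":[0.06,0,0],"claw":0},{"turn":[0,0,0],"dp":[0.06,0,0],"claw":0}])

```text
t: 44.43
ee_pos: [561.4, 225.9, 38.6]
orientation: [-1.23, 1.19, -1.187]
ft_force: [-10.1, 2.9, 6.6]
width: 0.6
```

```bash
python3 - <<'E'
from h import *
go(559,225,38,-88.2)
d,P=cloud('wrist'); save(d,'w25')
m=(P[...,2]>72)&(P[...,2]<84)&(P[...,0]<660)
for y in (120,170,180,220,260,270,330):
    s=P[m&(abs(P[...,1]-y)<4)]
    if len(s): print(y,np.percentile(s[:,0],[1]).round(1))
E
```

```text
t 44.43 tcp [561.4 225.9  38.6] jawang -88.28 down [-0.006 -0.003 -1.   ] F [-10.1   2.9   6.6] w 0.6 q [ 0.36  0.65  1.76 -0.    0.74  1.91]
dp [-0.029 -0.011 -0.008] turn [ 0.0011 -0.0019  0.0005]
170 [625.6]
180 [625.3]
220 [572.8]
260 [623.]
270 [622.7]
330 [620.5]
```

View pics/w25.png

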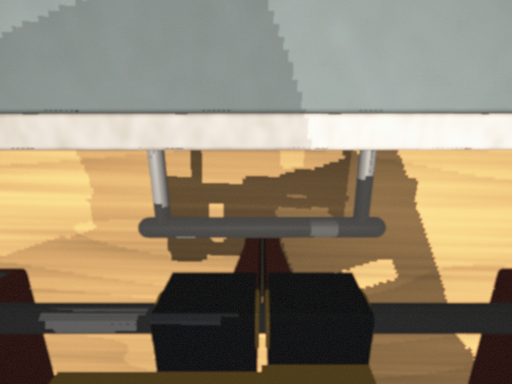

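Stop felt (−10 N); the panel is flush with the case at row ~113. Back off.

Emit:
jog_arm(steps=[{"turn":[0,0,0],"dp":[-0.2,0,0],"claw":0},{"turn":[0,0,0],"dp":[-0.5,0,0],"claw":0},{"turn":[0,0,0],"dp":[-0.6,0,0.3],"claw":0},{"turn":[0,0,0],"dp":[-0.6,0,0.7],"claw":0},{"turn":[0,0,0],"dp":[-0.6,0,1],"claw":0},{"turn":[0,0,0],"dp":[-0.6,0,1],"claw":0}])

```text
t: 44.98
ee_pos: [517.1, 227.4, 123.7]
orientation: [-1.221, 1.184, -1.188]
ft_force: [1.3, 0.5, 0.4]
width: 0.4
```

Emit:
jog_arm(steps=[{"turn":[0,0,0],"dp":[-0.2,0,0.5],"claw":0},{"turn":[0,0,0],"dp":[-0.5,0,1],"claw":0},{"turn":[0,0,0],"dp":[-0.5,0,1],"claw":0},{"turn":[0,0,0],"dp":[-0.5,0,1],"claw":0},{"turn":[0,0,0],"dp":[-0.5,0,1],"claw":0}])

```text
t: 45.4
ee_pos: [477.7, 227.5, 203.7]
orientation: [-1.219, 1.183, -1.189]
ft_force: [0.1, -0.1, -0.4]
width: 0.3
```

```bash
python3 - <<'E'
from h import *
pose()
d,P=cloud('wrist'); save(d,'w26')
m=(P[...,2]>72)&(P[...,2]<84)&(P[...,0]<660)
for y in (100,140,180,220,260,330):
    s=P[m&(abs(P[...,1]-y)<4)]
    if len(s): print(y,np.percentile(s[:,0],[1]).round(1))
for n in ('side','scene'):
    d,P=cloud(n); save(d,n[0]+'26')
    m=(P[...,2]>74)&(P[...,2]<90)&(P[...,0]>560)&(P[...,0]<1000)
    k,L,s,c=cv2.connectedComponentsWithStats(m.astype(np.uint8)); i=1+np.argmax(s[1:,4])
    print(n,cv2.minAreaRect(P[L==i][:,:2].astype(np.float32)))
    blobs(P,d['img'],roi=(200,600,-650,-50))
E
```

```text
t 45.4 tcp [477.7 227.5 203.7] jawang -88.25 down [ 0.005  0.001 -1.   ] F [ 0.1 -0.1 -0.4] w 0.3 q [ 0.42  0.31  1.86 -0.    0.97  1.96]
100 [626.5]
140 [625.3]
180 [624.1]
220 [622.8]
260 [621.6]
330 [619.4]
side ((751.872802734375, 230.52452087402344), (256.3028869628906, 355.7092590332031), 1.815579891204834)
[295. 282.] 311 xy [ 578. -292.] size [ 26. 117.] ang 121.9 z [19. 25. 27.] rgb [228. 215.  84.]
[178. 290.] 353 xy [ 243. -253.] size [ 25. 121.] ang 98.3 z [22. 25. 27.] rgb [227. 212.  85.]
[194. 339.] 504 xy [ 281. -400.] size [ 26. 121.] ang 68.5 z [22. 24. 27.] rgb [134.  76. 159.]
scene ((751.3318481445312, 231.0662078857422), (257.0392761230469, 357.0069274902344), 1.8005341291427612)
[165. 189.] 172 xy [ 246. -253.] size [ 33. 119.] ang 95.8 z [18. 23. 29.] rgb [219. 187.  64.]
[135. 212.] 197 xy [ 284. -400.] size [ 30. 118.] ang 66.0 z [18. 23. 27.] rgb [124.  70. 136.]
[200. 248.] 171 xy [ 578. -289.] size [ 26. 113.] ang 122.1 z [20. 24. 27.] rgb [225. 197.  67.]
[113. 267.] 169 xy [ 460. -570.] size [22. 98.] ang 20.4 z [17. 21. 27.] rgb [199. 106.  51.]
```

View pics/w26.png

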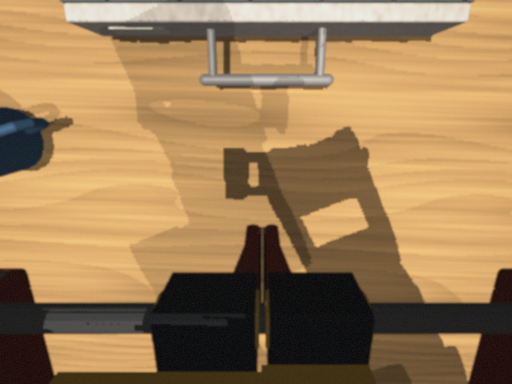

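View pics/s26.png

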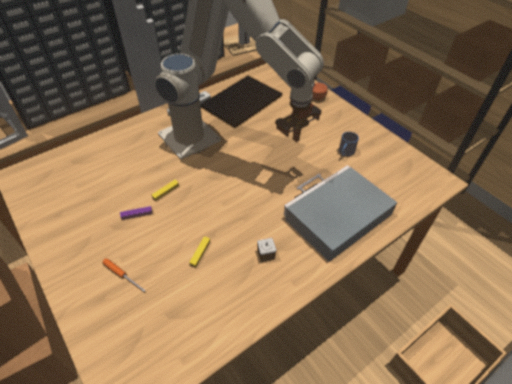

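Cabinet with panel now measures 256–257 mm deep (expected 255), so the drawer is shut. Motor, mug and screwdriver are where they were. Handing in.

```bash
python3 -c "
from workcell import ctrl
print(ctrl.close_job())"
```

```text
the job is handed in; nothing more can be done
None
```

I pulled the drawer to its stop and put away all four offcuts on the bench: one 60 mm, two 90 mm and one 120 mm. I then pushed the drawer shut and handed the job in at about 45 s of robot time.

- **Placement (last check, drawer open):** All four lay flat. The 120 mm bar and both 90 mm bars were within about 2 mm lengthwise of their row centres and within 0.5° of the row direction.
- **60 mm bar shifted:** I placed it near its row centre, but it had moved by the last look. It then lay about 9 mm back and 31 mm to the right, turned about 4°. That is within the limits, and the stop block and rib hold it there, so I left it. I don't know what moved it.
- **First grasp missed:** The same bar had already moved about 30 mm on the bench when my first grasp closed on nothing. I found it again and regrasped it. Only one knock was announced, so I can't say whether this move or the later one was it.
- **Drawer closing:** It reached its stop with about 10 N on the fingers. Case plus panel measured 256–257 mm deep against the 255 mm nominal. The panel ended about 4 mm further in than at the start, so the drawer had probably been slightly ajar.
- **Not checked:** I could not see the bars once the drawer was shut.
- **Other things on the bench:** The motor, mug and screwdriver were where they started in the last picture. The purple and yellow pieces were also still in place, and the gripper was clear of everything.

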